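Wind the stirrer head up to its top stop with the peg wheel

ROBOT

A 6-joint arm with a two-finger parallel gripper is mounted at the origin on a cart in front of the work surface, level with it; the furniture and walls round the work are solid. World frame = base frame: x ahead of the robot, y to its left, z up, the work surface at z = 0. Lengths are in m, angles in rad, forces in N, time in s.
With the tool pointing down it reaches from about 0.35 to 0.925 m from the base axis. Payload 6.4 kg.
Tool frame: the origin (TCP) lies midway between the tips of the shut fingers; the grasp point (between the pads) lies 19 mm behind it (ctrl.grip_point_offset is the distance from the TCP to the grasp point, in m); y points along the fingers, z is the direction in which the jaws open and shut, and the axes are right-handed (so a half turn about y gives the same grasp; the last joint's range is limited). The gripper opens to 85 mm and grips with 20 to 120 N. Pads are 22 mm wide; open, the fingers measure 114 mm over their backs; the gripper's body (76 mm by 85 mm) begins 54 mm behind the grasp point. The pads swing forward as they close: fully open they stand 13 mm farther back than shut.
Start: joints at [-0.174, 0.245, 1.558, -0, 1.339, -0.174], TCP at [0.65, 0, 0.198] pointing down, gripper open.
Joint ranges: [-3.13, 3.13], [-1.02, 2.26], [0.13, 2.54], [-0.95, 4.09], [0.21, 2.88], [-2.74, 2.74]. Speed limits (rad/s): [2.57, 2.57, 3.14, 3.14, 3.14, 3.14].

INTERFACE

Orientations are given as a unit quaternion [x, y, z, w].
In Python, from plant import ctrl gives the robot as it stands.
- The arm moves only by the tool drive_tool, never from a script. Its argument "series" is a list of rows, each an object of numbers: "dx", "dy", "dz": the shift along the world's x, y, z in m; "ax", "ay", "az": the turn, a rotation vector about the world's x, y, z in degrees. A call has 1 to 12 rows; each row is the pose to reach, as a shift and turn from the pose commanded when the call began; what a row does not reach only later rows make up. A row lasts 1/10 s, in which the tool goes at most 50 mm and 8.59 degrees, less where a joint would pass 70% of its speed; a pose out of reach is approached as far as the arm can. A call with a gripper value outside its range is refused whole. "fingers" is the closure, from -1 (fully open) to 1 (shut), so that 0 is half open, set as the call begins (left out, the last holds). The fingers move at their own pace and stop on an object; the grip force is fixed at half the most. Time passes only in rows, so rows that repeat a pose let the fingers close. It gives the time, the measured TCP pose, the force and the opening at its end, in the units of the state.
- ctrl.state(): the state, without advancing time (a new reading comes with each control period).
- ctrl.snapshot(name): name is "scene" or "side" or "wrist"; returns (picture, depth): 480x640x3 uint8, blue, green, red; 480x640 float32, m along the optical axis (not along the pixel's ray), 0 where there is no reading.
- ctrl.get_calibration(name): a dict with "fx", "fy", "cx", "cy" (pixels), "camera_from_world" (4x4, takes a point from world to camera coordinates). Camera axes: x right, y down, z forward; pixel columns grow to the right and rows downward; lengths in m; the calibration is good to about 2 mm. A picture is of the moment at which its call begins: read the wrist's pose just before it. get_calibration takes no time and is no camera call; for the wrist camera it gives the pose at the moment of the call.
- ctrl.hand_in(): hands the job in, once; it reports no verdict.
The state is a dict: "time": time; "joint_pos": joint angles; "joint_vel": joint speeds; "joint_torque": joint torques, N m; "ee_pos": TCP position; "tcp_rot": TCP orientation; "wrist_force": force on the tool from outside, world axes, zero at the start; "moment": the same for the moment, N m; "finger_gap": finger opening in m.
Only numpy, scipy, OpenCV 4.12 (cv2) and the standard library are available. Lean on these libraries where they do the work, as an engineer would, in place of code of your own. Each camera call takes 0.05 s, during which the arm holds its last target. There are 200 camera calls.

TASK

Wind the stirrer on the lift stand up out of the beaker: turn the stand's peg wheel clockwise (as seen from its front), a little over one full turn, until it comes up solid against the top stop. Its pegs serve as handles, taken one after another as they come over the top; turn it steadily, without flicking it round or forcing it once it has stopped, then let go. Leave the beaker, the small jar, the dish and the amber bottle where they stand.

Things in the scene. Friction and masses are not known exactly. Their poses are not given: they have to be found in the camera images.
- lift_axle (a point): Fixed point of the lift stand (bolted down), on the peg wheel's horizontal axis, 170 mm above the worktop, at the middle of the pegs' length. Does not turn with the wheel. Its axes: x along the wheel's axis from the front into the stand, y to the left seen from the front, z up. Behind it: rim mid plane 31 mm, gearbox 64 mm (up to 35 mm above the axis), mast 126 mm (375 mm high).
- lift_wheel (a joint): Angle of the peg wheel (rad): 0 with the stirrer head fully down, growing clockwise seen from the front (the top moves to the stand's -y). Starts at 0 to 0.8. Drag about 0.12 N m (2 N at a peg): it stays where it is left. The top stop is hard and not marked: it lies somewhere between 7.0 and 7.7 and shows only in that the wheel turns no farther.
- peg_a (a point): Middle of peg 0 of the wheel, on its centre line. Open spoked wheel, upright, rim radius 70 mm, rim bar 11 mm thick. Eight round black pegs, 10 mm thick, stand out about 50 mm to the front, parallel to the axis, centre lines 70 mm from it, 45 degrees apart: peg k is at joint value + k*45 degrees clockwise from straight up. The space in front of the rim between the pegs is free.
- paddle (a point): Lower end of the stirrer shaft (6 mm steel rod with a 16 mm paddle), which hangs from an arm on the stand's right side, 165 mm to the right of the mast. It rises 8 mm for each rad of the wheel and starts down in the beaker.
- beaker: Open white plastic beaker, 52 mm across, 42 mm high, standing on the worktop round the stirrer; origin at the centre of its underside. Loose; leave it.
- jar: Small white screw-cap jar, 31 mm across, 40 mm high, left of the stand; origin at the centre of its underside. Loose; leave it.
- petri: Petri dish, 60 mm across, 16 mm high, right of the wheel; origin at the centre of its underside. Loose; leave it.
- bottle: Amber bottle, 46 mm across, 88 mm high, left of the stand; origin at the centre of its underside. Loose; leave it.

How it is judged:
By the outcome, as a careful person would: the job done as asked, in the order asked, and still so for the second after the job is handed in, with the robot touching nothing.
It also fails if it takes over 69 s, if anything falls off the work surface, if the arm or the gripper's body presses on something with over 40 N, if the wrist force passes 120 N, or if a joint passes its speed limit or range.

## Working session

There is one attempt and no reset: what is moved stays moved. The work goes in short steps, Python scripts to look and compute and a tool call to move; the robot and the scene stay as the last step left them, time stands still between calls to the robot, and variables do not carry over. Pictures are saved under pics/ and viewed, about 8 in all and at most 12, crops included, and the job is handed in when it is done.

Besides the shell and the picture viewer there is one more tool, called as a command line: name --argument value ..., lists and objects as JSON in quotes. drive_tool: Moves the arm, as the interface text tells. Its arguments: {"type":"object","properties":{"series":{"type":"array"},"fingers":{"type":"number"}},"required":["series"]}

```bash
ls; mkdir -p pics; python3 - <<'E'
from plant import ctrl
import cv2,numpy as np
for n in("scene","side"):
    p,d=ctrl.snapshot(n); cv2.imwrite(f"pics/{n}0.png",p); np.save(f"pics/{n}0.npy",d)
    c=ctrl.get_calibration(n); print(n,c)
s=ctrl.state();print(s)
E
```

```text
pics
scene {'fx': 544.6596602898405, 'fy': 544.6596602898405, 'cx': 318.1454951663686, 'cy': 240.69050863424903, 'camera_from_world': array([[ 0.5388717 , -0.84223242,  0.01618161, -0.31115381],
       [-0.53354971, -0.35611127, -0.76714371,  0.46208581],
       [ 0.65187576,  0.40475834, -0.64127114,  0.73161788],
       [ 0.        ,  0.        ,  0.        ,  1.        ]])}
side {'fx': 537.6474063364799, 'fy': 537.6474063364799, 'cx': 313.5311194502155, 'cy': 239.77897412220884, 'camera_from_world': array([[ 0.94554518, -0.32530628,  0.01096055, -0.54118933],
       [-0.11797548, -0.37390642, -0.91993249,  0.22202257],
       [ 0.30335803,  0.86854465, -0.39192358,  1.02752076],
       [ 0.        ,  0.        ,  0.        ,  1.        ]])}
{'time': 0.1, 'joint_pos': array([-1.74092076e-01,  2.45764039e-01,  1.55894013e+00,  1.29843951e-05,
        1.33870331e+00, -1.74098408e-01]), 'joint_vel': array([-0.0021701 , -0.00211878, -0.00209566, -0.00152387, -0.00156344,
        0.00139957]), 'joint_torque': array([-3.55783277e-04, -4.30672574e+01, -3.27129292e+01, -1.74035663e-04,
        2.81168803e-03, -2.06976699e-05]), 'ee_pos': array([6.49418397e-01, 1.17033913e-04, 1.97252093e-01]), 'tcp_rot': array([-0.50036523,  0.50052696, -0.49947096,  0.49963603]), 'wrist_force': array([-0.672883  ,  0.09827964, -0.22726205]), 'moment': array([ 0.00614326, -0.01186856, -0.03634277]), 'finger_gap': 0.08541673653396602}
```

View pics/scene0.png

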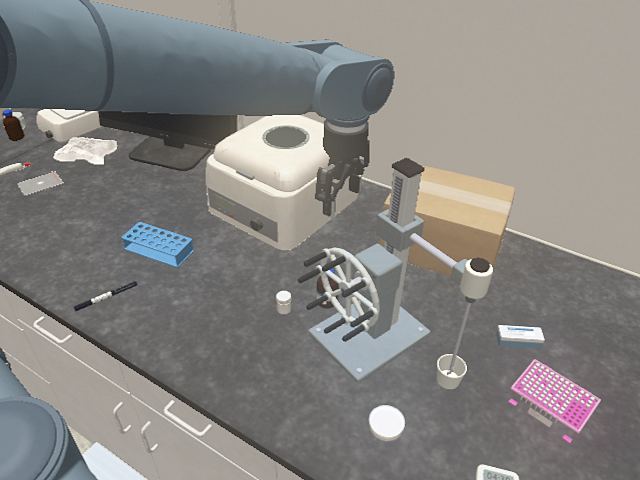

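View pics/side0.png

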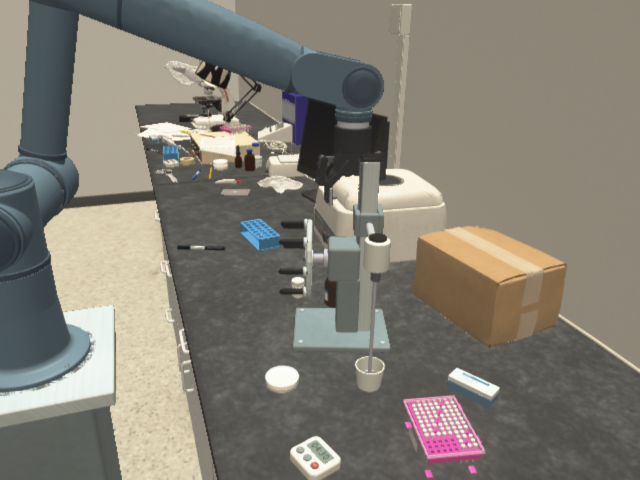

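The scene view shows the wheel around (345,290) with its pegs pointing left toward the robot, and the beaker at (451,372). The side view shows the wheel edge-on at (308,258). Next I'll enlarge both.

```bash
python3 - <<'E'
import cv2,numpy as np
a=cv2.imread("pics/scene0.png")[238:348,290:400]; b=cv2.imread("pics/side0.png")[205:315,270:350]
a=cv2.resize(a,(550,550),interpolation=cv2.INTER_CUBIC); b=cv2.resize(b,(250*8//8,344))
c=np.zeros((550,800,3),np.uint8);c[:,:550]=a;c[:344,550:]=b
cv2.imwrite("pics/crop0.png",c)
E
```

```text
(no output)
```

View pics/crop0.png

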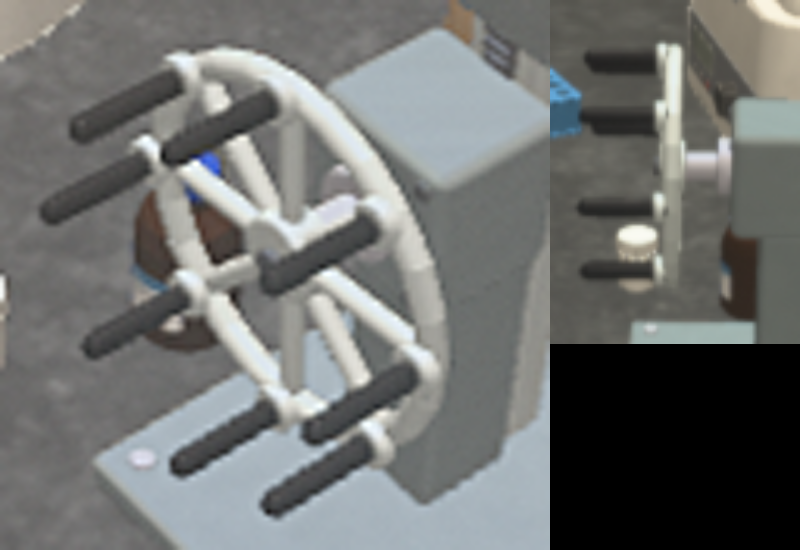

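Eight pegs are visible. Reading clockwise, their tips in the crop are (80,128), (172,152), (272,278), (312,432), (270,505), (180,464), (92,345) and (50,212). I'll fit the wheel pose to these.

```bash
cat > h.py <<'E'
import numpy as np,cv2
def proj(c,P):
    q=np.c_[P,np.ones(len(P))]@c["camera_from_world"].T
    return np.c_[c["fx"]*q[:,0]/q[:,2]+c["cx"],c["fy"]*q[:,1]/q[:,2]+c["cy"]]
def pegs(ax,ay,az,yaw,th,x):
    a=th+np.arange(8)*np.pi/4
    X=np.array([np.cos(yaw),np.sin(yaw),0]);Y=np.array([-np.sin(yaw),np.cos(yaw),0]);Z=np.array([0,0,1])
    return np.array([ax,ay,az])+x*X-.07*np.sin(a)[:,None]*Y+.07*np.cos(a)[:,None]*Z
E
python3 - <<'E'
from h import *; from plant import ctrl; from scipy.optimize import least_squares
c=ctrl.get_calibration("scene")
T=np.array([(80,128),(172,152),(272,278),(312,432),(270,505),(180,464),(92,345),(50,212)])/5+[290,238]
B=np.array([(180,80),(275,100),(378,225),(418,370),(375,442),(282,405),(188,292),(148,158)])/5+[290,238]
for fz in(0,1):
  def f(p):
    z=p[5] if fz else .17
    return np.r_[proj(c,pegs(p[0],p[1],z,p[2],p[3],-.024))-T,proj(c,pegs(p[0],p[1],z,p[2],p[3],p[4]))-B].ravel()
  r=least_squares(f,[.65,-.25,0,-.2,.02,.17],x_scale=[.1,.1,.3,.3,.01,.01])
  print(r.x,np.sqrt(np.mean(r.fun**2)),np.abs(r.fun).max())
# table points
d=np.load("pics/scene0.npy")
Ci=np.linalg.inv(c["camera_from_world"])
def w(u,v): z=d[v,u]; return (Ci@[(u-c["cx"])/c["fx"]*z,(v-c["cy"])/c["fy"]*z,z,1])[:3].round(3)
for n,u,v in[("petri",387,418),("jar",284,297),("beaker",445,380),("mast top",408,166),("head",480,268),("boxtop",470,185),("gearbox",380,260),("centrif",285,140),("arm",430,248)]: print(n,w(u,v))
E
```

```text
[ 0.50365255 -0.08020561 -0.3363886  -0.86289789  0.02011619  0.17      ] 0.3809135724045831 0.9597572961304195
[ 0.50378701 -0.08012638 -0.33631681 -0.86287927  0.02012814  0.16983607] 0.3808725209592585 0.9600767223093385
petri [ 0.437 -0.227  0.016]
jar [0.553 0.066 0.04 ]
beaker [ 0.555 -0.28   0.025]
mast top [ 0.63  -0.126  0.374]
head [ 0.571 -0.283  0.284]
boxtop [ 0.978 -0.143  0.15 ]
gearbox [ 0.588 -0.116  0.204]
centrif [0.851 0.271 0.192]
arm [ 0.607 -0.192  0.254]
```

The fit is good: with the height left free, the axle comes out at z = 0.1698. The axle is at (0.504, −0.080, 0.170), yaw is −19.3° and the joint is at about 0.708 rad. My plan is to cage a peg between part-closed fingers, keep the tool pointing radially, and sweep from −49.4° to +40.6° on each stroke.

```bash
cat >> h.py <<'E'
from scipy.spatial.transform import Rotation as R
YAW=-.3364; AX=np.array([.5037,-.0802,.17]); XW=np.array([np.cos(YAW),np.sin(YAW),0]);YW=np.array([-np.sin(YAW),np.cos(YAW),0]);ZW=np.array([0,0,1.])
def pose(a,r,depth=-.006):  # a deg clockwise from top, tool pointing radially in
    a=np.radians(a); u=-np.sin(a)*YW+np.cos(a)*ZW; t=-np.cos(a)*YW-np.sin(a)*ZW
    y=-u; best=None
    R0=R.from_quat([-.5,.5,-.5,.5])
    s=np.sign((R0.as_matrix()[:,2])@(-YW)) ; z=t*s; x=np.cross(y,z)
    return AX+depth*XW+r*u, R.from_matrix(np.c_[x,y,z])
def row(p0,p1):
    d=p1[0]-p0[0]; v=np.degrees((p1[1]*p0[1].inv()).as_rotvec())
    return dict(zip(("dx","dy","dz","ax","ay","az"),[*(float(round(x,4)) for x in d),*(float(round(x,1)) for x in v)]))
E
python3 - <<'E'
from h import *
R0=R.from_quat([-.5,.5,-.5,.5]);print(R0.as_matrix().round(2))
s=(np.array([.65,0,.198]),R0)
print("approach",row(s,pose(-49.4,.115)))
print("in",row(pose(-49.4,.115),pose(-49.4,.05)))
def seq(a0,a1,n,r=.05):
    for i in range(1,n+1): print(row(pose(a0,r),pose(a0+(a1-a0)*i/n,r)))
print("A");seq(-49.4,-4.4,12)
print("B");seq(-4.4,40.6,12)
E
```

```text
[[ 0.  0.  1.]
 [-1.  0.  0.]
 [ 0. -1.  0.]]
approach {'dx': -0.1231, 'dy': 0.0042, 'dz': 0.0468, 'ax': -30.4, 'ay': 42.8, 'az': 66.1}
in {'dx': -0.0163, 'dy': -0.0466, 'dz': -0.0423, 'ax': 0.0, 'ay': 0.0, 'az': 0.0}
A
{'dx': -0.0007, 'dy': -0.0021, 'dz': 0.0024, 'ax': 3.5, 'ay': -1.2, 'az': -0.0}
{'dx': -0.0015, 'dy': -0.0043, 'dz': 0.0047, 'ax': 7.1, 'ay': -2.5, 'az': 0.0}
{'dx': -0.0023, 'dy': -0.0067, 'dz': 0.0068, 'ax': 10.6, 'ay': -3.7, 'az': 0.0}
{'dx': -0.0032, 'dy': -0.0092, 'dz': 0.0087, 'ax': 14.2, 'ay': -5.0, 'az': 0.0}
{'dx': -0.0041, 'dy': -0.0118, 'dz': 0.0105, 'ax': 17.7, 'ay': -6.2, 'az': 0.0}
{'dx': -0.0051, 'dy': -0.0145, 'dz': 0.0121, 'ax': 21.2, 'ay': -7.4, 'az': 0.0}
{'dx': -0.006, 'dy': -0.0173, 'dz': 0.0134, 'ax': 24.8, 'ay': -8.7, 'az': 0.0}
{'dx': -0.007, 'dy': -0.0202, 'dz': 0.0146, 'ax': 28.3, 'ay': -9.9, 'az': 0.0}
{'dx': -0.0081, 'dy': -0.0231, 'dz': 0.0156, 'ax': 31.9, 'ay': -11.1, 'az': 0.0}
{'dx': -0.0091, 'dy': -0.0261, 'dz': 0.0164, 'ax': 35.4, 'ay': -12.4, 'az': 0.0}
{'dx': -0.0102, 'dy': -0.0291, 'dz': 0.017, 'ax': 38.9, 'ay': -13.6, 'az': 0.0}
{
[... 362 characters left out ...]
0.0007, 'ax': 14.2, 'ay': -5.0, 'az': -0.0}
{'dx': -0.0054, 'dy': -0.0153, 'dz': -0.0014, 'ax': 17.7, 'ay': -6.2, 'az': -0.0}
{'dx': -0.0064, 'dy': -0.0183, 'dz': -0.0023, 'ax': 21.2, 'ay': -7.4, 'az': -0.0}
{'dx': -0.0074, 'dy': -0.0212, 'dz': -0.0034, 'ax': 24.8, 'ay': -8.7, 'az': -0.0}
{'dx': -0.0084, 'dy': -0.024, 'dz': -0.0048, 'ax': 28.3, 'ay': -9.9, 'az': -0.0}
{'dx': -0.0094, 'dy': -0.0268, 'dz': -0.0063, 'ax': 31.9, 'ay': -11.1, 'az': -0.0}
{'dx': -0.0103, 'dy': -0.0294, 'dz': -0.008, 'ax': 35.4, 'ay': -12.4, 'az': -0.0}
{'dx': -0.0112, 'dy': -0.0319, 'dz': -0.0098, 'ax': 38.9, 'ay': -13.6, 'az': -0.0}
{'dx': -0.012, 'dy': -0.0343, 'dz': -0.0119, 'ax': 42.5, 'ay': -14.9, 'az': -0.0}
```

drive_tool --series '[{"dz": 0.03},{"dz": 0.07},{"dz": 0.11},{"dz": 0.13},{"dz": 0.13}]' --fingers 0.6

```text
schema error: expected keys dx, dy, dz, ax, ay, az
```

drive_tool --series '[{"dx": 0,"dy": 0,"dz": 0.04,"ax": 0,"ay": 0,"az": 0},{"dx": 0,"dy": 0,"dz": 0.08,"ax": 0,"ay": 0,"az": 0},{"dx": 0,"dy": 0,"dz": 0.12,"ax": 0,"ay": 0,"az": 8},{"dx": -0.03,"dy": 0,"dz": 0.13,"ax": 0,"ay": 0,"az": 16},{"dx": -0.06,"dy": 0.01,"dz": 0.13,"ax": 0,"ay": 0,"az": 24},{"dx": -0.09,"dy": 0.01,"dz": 0.13,"ax": 0,"ay": 0,"az": 32},{"dx": -0.12,"dy": 0.01,"dz": 0.13,"ax": 0,"ay": 0,"az": 40},{"dx": -0.12,"dy": 0.01,"dz": 0.13,"ax": 0,"ay": 0,"az": 48},{"dx": -0.12,"dy": 0.01,"dz": 0.13,"ax": 0,"ay": 0,"az": 56},{"dx": -0.12,"dy": 0.01,"dz": 0.13,"ax": 0,"ay": 0,"az": 64},{"dx": -0.12,"dy": 0.01,"dz": 0.13,"ax": 0,"ay": 0,"az": 70.7},{"dx": -0.12,"dy": 0.01,"dz": 0.13,"ax": 0,"ay": 0,"az": 70.7}]' --fingers 0.6

```text
time: 1.3
ee_pos: [0.5297, 0.01, 0.3278]
tcp_rot: [-0.697, 0.119, -0.118, 0.697]
wrist_force: [-0.9, -0.7, -1.1]
finger_gap: 0.017
```

drive_tool --series '[{"dx": 0,"dy": 0,"dz": 0,"ax": -7.1,"ay": 2.5,"az": 0},{"dx": 0,"dy": 0,"dz": 0,"ax": -14.2,"ay": 5,"az": 0},{"dx": 0,"dy": 0,"dz": 0,"ax": -21.2,"ay": 7.4,"az": 0},{"dx": 0,"dy": 0,"dz": 0,"ax": -28.3,"ay": 9.9,"az": 0},{"dx": 0,"dy": 0,"dz": 0,"ax": -35.4,"ay": 12.4,"az": 0},{"dx": 0,"dy": 0,"dz": -0.02,"ax": -42.5,"ay": 14.9,"az": 0},{"dx": -0.0031,"dy": -0.0058,"dz": -0.05,"ax": -46.6,"ay": 16.3,"az": 0},{"dx": -0.0031,"dy": -0.0058,"dz": -0.0832,"ax": -46.6,"ay": 16.3,"az": 0},{"dx": -0.0031,"dy": -0.0058,"dz": -0.0832,"ax": -46.6,"ay": 16.3,"az": 0},{"dx": -0.0031,"dy": -0.0058,"dz": -0.0832,"ax": -46.6,"ay": 16.3,"az": 0}]'

```text
time: 2.3
ee_pos: [0.527, 0.0041, 0.2456]
tcp_rot: [0.925, -0.157, 0.059, -0.342]
wrist_force: [0.7, -0.6, 1.6]
finger_gap: 0.0171
```

```bash
python3 - <<'E'
from h import *; from plant import ctrl
s=ctrl.state(); t=pose(-49.4,.115)
print(s["time"],s["finger_gap"],s["ee_pos"]-t[0],(R.from_quat(s["tcp_rot"])*t[1].inv()).as_rotvec(degrees=True),s["joint_pos"],s["wrist_force"])
a=ctrl.snapshot("scene")[0];b=ctrl.snapshot("wrist")[0]
cv2.imwrite("pics/v1.png",np.hstack([cv2.resize(a[100:400,240:540],(400,400)),cv2.resize(b,(400,300),interpolation=cv2.INTER_AREA).copy() if 0 else cv2.copyMakeBorder(cv2.resize(b,(400,300)),0,100,0,0,0)]))
E
```

```text
2.3 0.017121265088839203 [ 0.00012776 -0.00014995  0.00074497] [-0.02916008 -0.04758892 -0.07580127] [ 0.15866624  0.26010835  1.64028872 -0.73942384  1.70227836 -0.99527488] [ 0.65410917 -0.64384422  1.61954378]
```

View pics/v1.png

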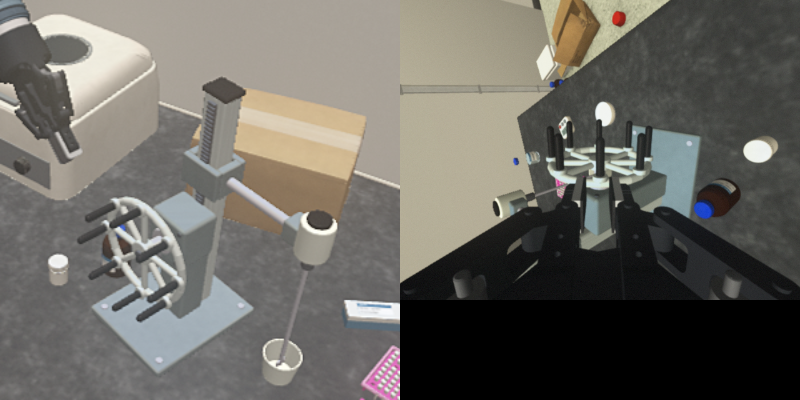

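The scene crop shows the gripper tilted to the upper left of the wheel, with its tip near (70,155). The wrist view shows a peg centred between the fingers at (598,150). The fingertip looks farther from the wheel than I expected, so I'll overlay predictions in both views.

```bash
python3 - <<'E'
from h import *; from plant import ctrl
s=ctrl.state()
out=[]
for n,box,k in(("scene",(270,130,150,180),3),("wrist",(150,80,340,300),1)):
    c=ctrl.get_calibration(n);a=ctrl.snapshot(n)[0]; x,y,w,h=box
    im=cv2.resize(a[y:y+h,x:x+w],None,fx=540/h,fy=540/h)
    f=540/h
    for P,col in((pegs(*AX,YAW,.708,-.024),(0,0,255)),(pegs(*AX,YAW,.708,.02),(0,255,0)),(np.array([s["ee_pos"],s["ee_pos"]-.019*R.from_quat(s["tcp_rot"]).as_matrix()[:,1]]),(255,0,255))):
        for q in proj(c,P): cv2.circle(im,tuple(int(v) for v in (q-[x,y])*f),4,col,1)
    out.append(im[:,:400] if n=="scene" else im[:, 60:460])
o=np.hstack(out);print(o.shape);cv2.imwrite("pics/v2.png",o)
E
```

```text
(540, 800, 3)
```

View pics/v2.png

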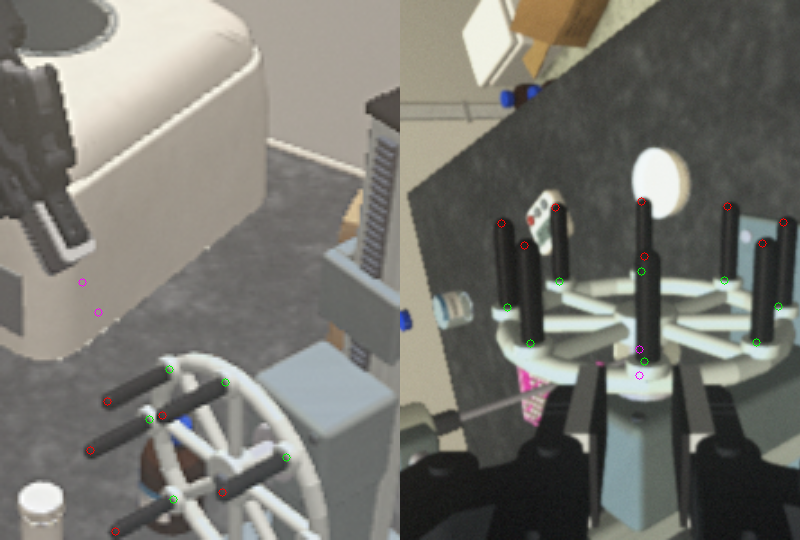

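The wheel prediction matches both cameras well. The fingertips, however, appear about 30 mm behind the reported TCP, so I'll check that with the depth image.

```bash
python3 - <<'E'
from h import *; from plant import ctrl
s=ctrl.state(); Rt=R.from_quat(s["tcp_rot"]).as_matrix(); print(ctrl.grip_point_offset, s["finger_gap"])
for n in("scene","side","wrist"):
    c=ctrl.get_calibration(n); d=ctrl.snapshot(n)[1]
    v,u=np.nonzero(d>0); z=d[v,u]
    W=(np.linalg.inv(c["camera_from_world"])@np.c_[(u-c["cx"])/c["fx"]*z,(v-c["cy"])/c["fy"]*z,z,np.ones(len(z))].T)[:3].T
    L=(W-s["ee_pos"])@Rt
    m=(abs(L[:,0])<.025)&(abs(L[:,2])<.06)&(L[:,1]>-.12)&(L[:,1]<.03)
    L=L[m]; print(n,len(L)); 
    if len(L): print(" y max pct",np.percentile(L[:,1],[90,98,99.5,100]).round(4))
    for y in np.arange(-.08,.03,.008):
        k=L[(L[:,1]>=y)&(L[:,1]<y+.008)]
        if len(k)>3: print("  y%.3f n%d x[%.3f %.3f] z[%.3f %.3f]"%(y,len(k),*np.percentile(k[:,0],[2,98]),*np.percentile(k[:,2],[2,98])), "gap inner", k[k[:,2]>0,2].min().round(4) if (k[:,2]>0).any() else None, k[k[:,2]<0,2].max().round(4) if (k[:,2]<0).any() else None)
E
```

```text
0.0187 0.01718050678462153
scene 1626
 y max pct [-0.0443 -0.0337 -0.0318 -0.0314]
  y-0.080 n161 x[-0.014 0.010] z[-0.040 0.035] gap inner 0.0086 -0.0115
  y-0.072 n96 x[-0.012 0.008] z[-0.025 0.016] gap inner 0.0056 -0.0099
  y-0.064 n93 x[-0.012 0.007] z[-0.023 0.014] gap inner 0.0067 -0.0104
  y-0.056 n92 x[-0.012 0.006] z[-0.023 0.013] gap inner 0.0076 -0.007
  y-0.048 n94 x[-0.012 0.007] z[-0.024 0.014] gap inner 0.006 -0.0064
  y-0.040 n98 x[-0.012 0.009] z[-0.021 0.013] gap inner 0.0053 -0.0082
  y-0.032 n14 x[-0.007 0.007] z[-0.016 0.013] gap inner 0.0043 -0.0056
side 725
 y max pct [-0.0372 -0.0334 -0.0325 -0.0298]
  y-0.080 n99 x[-0.011 0.012] z[-0.041 0.016] gap inner 0.0084 -0.0137
  y-0.072 n39 x[-0.011 0.010] z[-0.025 -0.006] gap inner 0.0142 -0.0128
  y-0.064 n36 x[-0.011 0.010] z[-0.025 -0.014] gap inner None -0.0138
  y-0.056 n39 x[-0.010 0.010] z[-0.025 -0.014] gap inner None -0.0134
  y-0.048 n60 x[-0.011 0.010] z[-0.023 0.011] gap inner 0.0057 -0.0098
  y-0.040 n98 x[-0.011 0.011] z[-0.021 0.016] gap inner 0.0047 -0.0083
wrist 45252
 y max pct [-0.0792 -0.05   -0.0408 -0.0331]
  y-0.080 n1590 x[-0.015 0.006] z[-0.033 0.033] gap inner 0.0101 -0.0099
  y-0.072 n1061 x[-0.013 0.009] z[-0.015 0.015] gap inner 0.0085 -0.0084
  y-0.064 n761 x[-0.012 0.007] z[-0.021 0.021] gap inner 0.0085 -0.0084
  y-0.056 n678 x[-0.012 0.008] z[-0.022 0.022] gap inner 0.0085 -0.0084
  y-0.048 n552 x[-0.012 0.008] z[-0.021 0.022] gap inner 0.0085 -0.0085
  y-0.040 n196 x[-0.012 0.008] z[-0.018 0.019] gap inner 0.0085 -0.0085
```

All three cameras put the fingertips about 32 mm behind the reported TCP, centred sideways. The reported TCP is therefore offset along the tool axis. I'll command radius 0.018 so the tips sit at about 50 mm radius.

```bash
python3 - <<'E'
from h import *
def show(n,p0,L):
    print(n)
    for a,r in L: print(str(row(pose(*p0),pose(a,r))).replace("'",'"')+",")
r=.018
show("in",(-49.4,.115),[(-49.4,.085),(-49.4,.05),(-49.4,r)])
show("A",(-49.4,r),[(-49.4+46.5*i/12,r) for i in range(1,13)])
show("B",(-2.9,r),[(-2.9+46.5*i/12,r) for i in range(1,13)])
show("C",(43.6,r),[(42,r),(40.6,r),(40.6,.042),(40.6,.065)]+[(40.6-7.5*i,.065) for i in range(1,9)])
show("D",(-19.4,.065),[(-27,.065),(-34.5,.065),(-42,.065),(-49.4,.065),(-49.4,.065),(-49.4,.042),(-49.4,r),(-49.4,r)])
E
```

```text
in
{"dx": -0.0075, "dy": -0.0215, "dz": -0.0195, "ax": 0.0, "ay": 0.0, "az": 0.0},
{"dx": -0.0163, "dy": -0.0466, "dz": -0.0423, "ax": 0.0, "ay": 0.0, "az": 0.0},
{"dx": -0.0243, "dy": -0.0695, "dz": -0.0631, "ax": 0.0, "ay": 0.0, "az": 0.0},
A
{"dx": -0.0003, "dy": -0.0008, "dz": 0.0009, "ax": 3.7, "ay": -1.3, "az": 0.0},
{"dx": -0.0006, "dy": -0.0016, "dz": 0.0017, "ax": 7.3, "ay": -2.6, "az": -0.0},
{"dx": -0.0009, "dy": -0.0025, "dz": 0.0025, "ax": 11.0, "ay": -3.8, "az": -0.0},
{"dx": -0.0012, "dy": -0.0034, "dz": 0.0032, "ax": 14.6, "ay": -5.1, "az": 0.0},
{"dx": -0.0015, "dy": -0.0044, "dz": 0.0039, "ax": 18.3, "ay": -6.4, "az": -0.0},
{"dx": -0.0019, "dy": -0.0054, "dz": 0.0044, "ax": 21.9, "ay": -7.7, "az": 0.0},
{"dx": -0.0023, "dy": -0.0065, "dz": 0.0049, "ax": 25.6, "ay": -9.0, "az": 0.0},
{"dx": -0.0026, "dy": -0.0075, "dz": 0.0054, "ax": 29.3, "ay": -10.2, "az": 0.0},
{"dx": -0.003, "dy": -0.0086, "dz": 0.0057, "ax": 32.9, "ay": -11.5, "az": 0.0},
{"dx": -0.0034, "dy": -0.0098, "dz": 0.006, "ax": 36.6, "ay": -12.8, "az": -0.0},
{"dx": -0.0038, "dy": -0.0109, "dz": 0.006
[... 2013 characters left out ...]
21, "dz": 0.0483, "ax": -59.5, "ay": 20.8, "az": 0.0},
D
{"dx": 0.0026, "dy": 0.0075, "dz": -0.0034, "ax": -7.2, "ay": 2.5, "az": 0.0},
{"dx": 0.005, "dy": 0.0144, "dz": -0.0077, "ax": -14.3, "ay": 5.0, "az": -0.0},
{"dx": 0.0072, "dy": 0.0207, "dz": -0.013, "ax": -21.3, "ay": 7.5, "az": 0.0},
{"dx": 0.0092, "dy": 0.0262, "dz": -0.019, "ax": -28.3, "ay": 9.9, "az": -0.0},
{"dx": 0.0092, "dy": 0.0262, "dz": -0.019, "ax": -28.3, "ay": 9.9, "az": -0.0},
{"dx": 0.0034, "dy": 0.0097, "dz": -0.034, "ax": -28.3, "ay": 9.9, "az": -0.0},
{"dx": -0.0026, "dy": -0.0075, "dz": -0.0496, "ax": -28.3, "ay": 9.9, "az": -0.0},
{"dx": -0.0026, "dy": -0.0075, "dz": -0.0496, "ax": -28.3, "ay": 9.9, "az": -0.0},
```

drive_tool --series '[{"dx": -0.0075,"dy": -0.0215,"dz": -0.0195,"ax": 0,"ay": 0,"az": 0},{"dx": -0.0125,"dy": -0.0359,"dz": -0.0325,"ax": 0,"ay": 0,"az": 0},{"dx": -0.0184,"dy": -0.0527,"dz": -0.0478,"ax": 0,"ay": 0,"az": 0},{"dx": -0.0243,"dy": -0.0695,"dz": -0.0631,"ax": 0,"ay": 0,"az": 0},{"dx": -0.0243,"dy": -0.0695,"dz": -0.0631,"ax": 0,"ay": 0,"az": 0},{"dx": -0.0243,"dy": -0.0695,"dz": -0.0631,"ax": 0,"ay": 0,"az": 0}]'

```text
time: 3.25
ee_pos: [0.5028, -0.0653, 0.1826]
tcp_rot: [0.924, -0.157, 0.059, -0.342]
wrist_force: [0.3, -0.3, -0.0]
finger_gap: 0.017
```

drive_tool --series '[{"dx": -0.0003,"dy": -0.0008,"dz": 0.0009,"ax": 3.7,"ay": -1.3,"az": 0},{"dx": -0.0006,"dy": -0.0016,"dz": 0.0017,"ax": 7.3,"ay": -2.6,"az": 0},{"dx": -0.0009,"dy": -0.0025,"dz": 0.0025,"ax": 11,"ay": -3.8,"az": 0},{"dx": -0.0012,"dy": -0.0034,"dz": 0.0032,"ax": 14.6,"ay": -5.1,"az": 0},{"dx": -0.0015,"dy": -0.0044,"dz": 0.0039,"ax": 18.3,"ay": -6.4,"az": 0},{"dx": -0.0019,"dy": -0.0054,"dz": 0.0044,"ax": 21.9,"ay": -7.7,"az": 0},{"dx": -0.0023,"dy": -0.0065,"dz": 0.0049,"ax": 25.6,"ay": -9,"az": 0},{"dx": -0.0026,"dy": -0.0075,"dz": 0.0054,"ax": 29.3,"ay": -10.2,"az": 0},{"dx": -0.003,"dy": -0.0086,"dz": 0.0057,"ax": 32.9,"ay": -11.5,"az": 0},{"dx": -0.0034,"dy": -0.0098,"dz": 0.006,"ax": 36.6,"ay": -12.8,"az": 0},{"dx": -0.0038,"dy": -0.0109,"dz": 0.0062,"ax": 40.2,"ay": -14.1,"az": 0},{"dx": -0.0042,"dy": -0.012,"dz": 0.0063,"ax": 43.9,"ay": -15.3,"az": 0}]'

```text
time: 4.45
ee_pos: [0.4996, -0.0764, 0.19]
tcp_rot: [0.713, -0.12, 0.116, -0.681]
wrist_force: [0.9, 1.5, -1.6]
finger_gap: 0.0168
```

```bash
cat > look.py <<'E'
import sys
from h import *; from plant import ctrl
def look(name,th,box=(240,130,280,210)):
    x,y,w,h=box; c=ctrl.get_calibration("scene"); a=ctrl.snapshot("scene")[0]; f=800/w
    im=cv2.resize(a[y:y+h,x:x+w],None,fx=f,fy=f,interpolation=cv2.INTER_CUBIC)
    for q in proj(c,pegs(*AX,YAW,th,-.024)): cv2.circle(im,tuple(int(v) for v in (q-[x,y])*f),5,(0,0,255),1)
    cv2.imwrite(name,im); print(im.shape,ctrl.state()["wrist_force"],ctrl.state()["ee_pos"],ctrl.state()["joint_pos"].round(2))
look(sys.argv[1],np.radians(float(sys.argv[2])))
E
python3 look.py pics/v3.png 83.6
```

```text
(600, 800, 3) [1.11057093 1.92830989 0.16712904] [ 0.49927097 -0.07794071  0.19018112] [-0.35 -0.09  1.93 -0.05  1.3  -1.57]
```

View pics/v3.png

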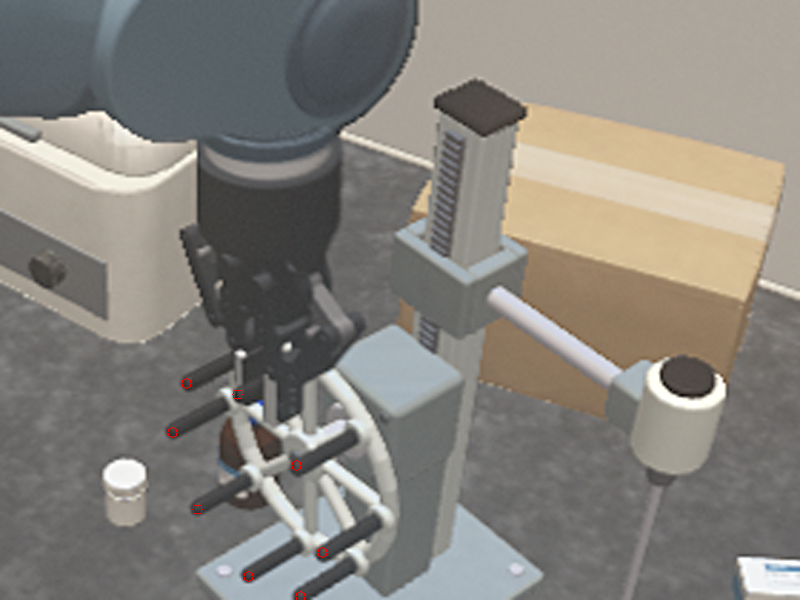

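The predicted circles at 83.6° sit on every peg tip, for example (172,432) and (296,465). The peg is caged and the wheel is turning with only about 2 N. I'll carry on.

drive_tool --series '[{"dx": -0.0004,"dy": -0.0011,"dz": 0,"ax": 3.7,"ay": -1.3,"az": 0},{"dx": -0.0008,"dy": -0.0023,"dz": 0,"ax": 7.3,"ay": -2.6,"az": 0},{"dx": -0.0012,"dy": -0.0034,"dz": -0.0002,"ax": 11,"ay": -3.8,"az": 0},{"dx": -0.0016,"dy": -0.0046,"dz": -0.0004,"ax": 14.6,"ay": -5.1,"az": 0},{"dx": -0.002,"dy": -0.0057,"dz": -0.0007,"ax": 18.3,"ay": -6.4,"az": 0},{"dx": -0.0024,"dy": -0.0068,"dz": -0.0011,"ax": 21.9,"ay": -7.7,"az": 0},{"dx": -0.0027,"dy": -0.0078,"dz": -0.0016,"ax": 25.6,"ay": -9,"az": 0},{"dx": -0.0031,"dy": -0.0089,"dz": -0.0021,"ax": 29.3,"ay": -10.2,"az": 0},{"dx": -0.0034,"dy": -0.0099,"dz": -0.0027,"ax": 32.9,"ay": -11.5,"az": 0},{"dx": -0.0038,"dy": -0.0108,"dz": -0.0034,"ax": 36.6,"ay": -12.8,"az": 0},{"dx": -0.0041,"dy": -0.0117,"dz": -0.0041,"ax": 40.2,"ay": -14.1,"az": 0},{"dx": -0.0044,"dy": -0.0126,"dz": -0.0049,"ax": 43.9,"ay": -15.3,"az": 0}]'

```text
time: 5.7
ee_pos: [0.4948, -0.0897, 0.185]
tcp_rot: [-0.388, 0.065, -0.153, 0.907]
wrist_force: [0.1, 2.4, 1.1]
finger_gap: 0.0174
```

```bash
python3 look.py pics/v4.png 130.6; python3 -c "
from h import *; from plant import ctrl
s=ctrl.state();t=pose(43.6,.018);print(s['ee_pos']-t[0],(R.from_quat(s['tcp_rot'])*t[1].inv()).as_rotvec(degrees=True))"
```

```text
(600, 800, 3) [-1.51382837 -0.69227361 -1.07566164] [ 0.49399042 -0.09032092  0.18317702] [-0.8   0.03  1.98  0.67  1.54 -2.2 ]
[ 5.15822069e-05 -3.84086610e-04  1.41927156e-04] [0.24696351 0.08584923 0.07258768]
```

View pics/v4.png

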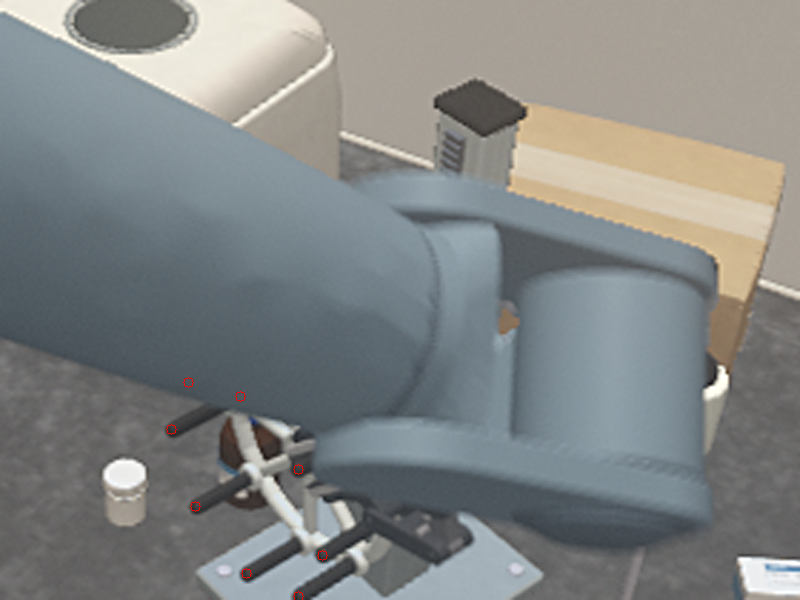

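The wheel reads about 130.6°, with the predictions matching the visible tips, and forces are around 2 N. The wrist swings in front of the stirrer arm at the end of a 90° stroke, so from here I'll use 45° strokes on the left side only. First I'll return, and work out the short cycle.

drive_tool --series '[{"dx": 0.0001,"dy": 0.0003,"dz": 0.0003,"ax": -1.5,"ay": 0.5,"az": 0},{"dx": 0.0002,"dy": 0.0007,"dz": 0.0006,"ax": -2.8,"ay": 1,"az": 0},{"dx": -0.0049,"dy": -0.0141,"dz": 0.0189,"ax": -2.8,"ay": 1,"az": 0},{"dx": -0.0099,"dy": -0.0282,"dz": 0.0363,"ax": -2.8,"ay": 1,"az": 0},{"dx": -0.0076,"dy": -0.0218,"dz": 0.0414,"ax": -9.9,"ay": 3.5,"az": 0},{"dx": -0.0052,"dy": -0.0148,"dz": 0.0456,"ax": -17,"ay": 5.9,"az": 0},{"dx": -0.0026,"dy": -0.0073,"dz": 0.0487,"ax": -24.1,"ay": 8.4,"az": 0},{"dx": 0.0002,"dy": 0.0004,"dz": 0.0509,"ax": -31.2,"ay": 10.9,"az": 0},{"dx": 0.0029,"dy": 0.0084,"dz": 0.0519,"ax": -38.2,"ay": 13.4,"az": 0},{"dx": 0.0057,"dy": 0.0164,"dz": 0.0518,"ax": -45.3,"ay": 15.8,"az": 0},{"dx": 0.0085,"dy": 0.0244,"dz": 0.0506,"ax": -52.4,"ay": 18.3,"az": 0},{"dx": 0.0112,"dy": 0.0321,"dz": 0.0483,"ax": -59.5,"ay": 20.8,"az": 0}]'

```text
time: 6.95
ee_pos: [0.5069, -0.0565, 0.2351]
tcp_rot: [0.807, -0.134, 0.099, -0.567]
wrist_force: [-0.3, 0.0, -0.1]
finger_gap: 0.017
```

drive_tool --series '[{"dx": 0.0026,"dy": 0.0075,"dz": -0.0034,"ax": -7.2,"ay": 2.5,"az": 0},{"dx": 0.005,"dy": 0.0144,"dz": -0.0077,"ax": -14.3,"ay": 5,"az": 0},{"dx": 0.0072,"dy": 0.0207,"dz": -0.013,"ax": -21.3,"ay": 7.5,"az": 0},{"dx": 0.0092,"dy": 0.0262,"dz": -0.019,"ax": -28.3,"ay": 9.9,"az": 0},{"dx": 0.0092,"dy": 0.0262,"dz": -0.019,"ax": -28.3,"ay": 9.9,"az": 0},{"dx": 0.0034,"dy": 0.0097,"dz": -0.034,"ax": -28.3,"ay": 9.9,"az": 0},{"dx": -0.0026,"dy": -0.0075,"dz": -0.0496,"ax": -28.3,"ay": 9.9,"az": 0},{"dx": -0.0026,"dy": -0.0075,"dz": -0.0496,"ax": -28.3,"ay": 9.9,"az": 0}]'

```text
time: 7.75
ee_pos: [0.5016, -0.0661, 0.1821]
tcp_rot: [0.924, -0.158, 0.058, -0.342]
wrist_force: [-0.3, -0.5, -0.1]
finger_gap: 0.017
```

```bash
python3 - <<'E'
from h import *; from plant import ctrl
def show(n,p0,L):
    print(n)
    for a,r in L: print(str(row(pose(*p0),pose(a,r))).replace("'",'"')+",")
r=.018
show("A",(-49.4,r),[(-49.4+4*i,r) for i in range(1,13)])
show("C",(-1.4,r),[(-3,r),(-4.4,r),(-4.4,.045),(-8,.068),(-16,.068),(-24,.068),(-32,.068),(-40,.068),(-47,.068),(-49.4,.068),(-49.4,.045),(-49.4,r)])
s=ctrl.state();t=pose(-49.4,.018);print(s['ee_pos']-t[0],(R.from_quat(s['tcp_rot'])*t[1].inv()).as_rotvec(degrees=True),s["wrist_force"])
# wheel angle via dark-peg matching in the scene picture
E
```

```text
A
{"dx": -0.0003, "dy": -0.0008, "dz": 0.0009, "ax": 3.8, "ay": -1.3, "az": 0.0},
{"dx": -0.0006, "dy": -0.0017, "dz": 0.0018, "ax": 7.6, "ay": -2.6, "az": -0.0},
{"dx": -0.0009, "dy": -0.0026, "dz": 0.0026, "ax": 11.3, "ay": -4.0, "az": 0.0},
{"dx": -0.0012, "dy": -0.0035, "dz": 0.0033, "ax": 15.1, "ay": -5.3, "az": 0.0},
{"dx": -0.0016, "dy": -0.0046, "dz": 0.004, "ax": 18.9, "ay": -6.6, "az": 0.0},
{"dx": -0.002, "dy": -0.0056, "dz": 0.0045, "ax": 22.7, "ay": -7.9, "az": 0.0},
{"dx": -0.0023, "dy": -0.0067, "dz": 0.005, "ax": 26.4, "ay": -9.2, "az": -0.0},
{"dx": -0.0027, "dy": -0.0078, "dz": 0.0055, "ax": 30.2, "ay": -10.6, "az": -0.0},
{"dx": -0.0031, "dy": -0.009, "dz": 0.0058, "ax": 34.0, "ay": -11.9, "az": 0.0},
{"dx": -0.0035, "dy": -0.0101, "dz": 0.006, "ax": 37.8, "ay": -13.2, "az": -0.0},
{"dx": -0.004, "dy": -0.0113, "dz": 0.0062, "ax": 41.5, "ay": -14.5, "az": 0.0},
{"dx": -0.0044, "dy": -0.0125, "dz": 0.0063, "ax": 45.3, "ay": -15.8, "az": 0.0},
C
{"dx": 0.0002, "dy": 0.0005, "dz": -0.0, "ax": -1.5, "ay": 0.5, "az": -0.0},
{"dx": 0.0003, "dy": 0.0009, "dz": -0.0, "ax":
[... 243 characters left out ...]
": 4.8, "az": -0.0},
{"dx": 0.009, "dy": 0.0257, "dz": 0.0441, "ax": -21.3, "ay": 7.5, "az": -0.0},
{"dx": 0.0117, "dy": 0.0336, "dz": 0.0397, "ax": -28.9, "ay": 10.1, "az": -0.0},
{"dx": 0.0143, "dy": 0.0408, "dz": 0.0341, "ax": -36.4, "ay": 12.7, "az": -0.0},
{"dx": 0.0163, "dy": 0.0465, "dz": 0.0284, "ax": -43.0, "ay": 15.1, "az": -0.0},
{"dx": 0.0169, "dy": 0.0483, "dz": 0.0263, "ax": -45.3, "ay": 15.8, "az": -0.0},
{"dx": 0.0111, "dy": 0.0318, "dz": 0.0113, "ax": -45.3, "ay": 15.8, "az": -0.0},
{"dx": 0.0044, "dy": 0.0125, "dz": -0.0063, "ax": -45.3, "ay": 15.8, "az": -0.0},
[-0.00095082 -0.00080223  0.00039005] [ 0.05519254  0.00440119 -0.13291018] [-0.31700104 -0.4825712  -0.08385853]
```

drive_tool --series '[{"dx": -0.0003,"dy": -0.0008,"dz": 0.0009,"ax": 3.8,"ay": -1.3,"az": 0},{"dx": -0.0006,"dy": -0.0017,"dz": 0.0018,"ax": 7.6,"ay": -2.6,"az": 0},{"dx": -0.0009,"dy": -0.0026,"dz": 0.0026,"ax": 11.3,"ay": -4,"az": 0},{"dx": -0.0012,"dy": -0.0035,"dz": 0.0033,"ax": 15.1,"ay": -5.3,"az": 0},{"dx": -0.0016,"dy": -0.0046,"dz": 0.004,"ax": 18.9,"ay": -6.6,"az": 0},{"dx": -0.002,"dy": -0.0056,"dz": 0.0045,"ax": 22.7,"ay": -7.9,"az": 0},{"dx": -0.0023,"dy": -0.0067,"dz": 0.005,"ax": 26.4,"ay": -9.2,"az": 0},{"dx": -0.0027,"dy": -0.0078,"dz": 0.0055,"ax": 30.2,"ay": -10.6,"az": 0},{"dx": -0.0031,"dy": -0.009,"dz": 0.0058,"ax": 34,"ay": -11.9,"az": 0},{"dx": -0.0035,"dy": -0.0101,"dz": 0.006,"ax": 37.8,"ay": -13.2,"az": 0},{"dx": -0.004,"dy": -0.0113,"dz": 0.0062,"ax": 41.5,"ay": -14.5,"az": 0},{"dx": -0.0044,"dy": -0.0125,"dz": 0.0063,"ax": 45.3,"ay": -15.8,"az": 0}]'

```text
time: 8.95
ee_pos: [0.4995, -0.0774, 0.1913]
tcp_rot: [0.705, -0.118, 0.118, -0.69]
wrist_force: [0.4, 2.0, -1.3]
finger_gap: 0.0166
```

drive_tool --series '[{"dx": 0.0002,"dy": 0.0005,"dz": 0,"ax": -1.5,"ay": 0.5,"az": 0},{"dx": 0.0003,"dy": 0.0009,"dz": 0,"ax": -2.8,"ay": 1,"az": 0},{"dx": 0.001,"dy": 0.0028,"dz": 0.0269,"ax": -2.8,"ay": 1,"az": 0},{"dx": 0.003,"dy": 0.0085,"dz": 0.0493,"ax": -6.2,"ay": 2.2,"az": 0},{"dx": 0.006,"dy": 0.0173,"dz": 0.0474,"ax": -13.8,"ay": 4.8,"az": 0},{"dx": 0.009,"dy": 0.0257,"dz": 0.0441,"ax": -21.3,"ay": 7.5,"az": 0},{"dx": 0.0117,"dy": 0.0336,"dz": 0.0397,"ax": -28.9,"ay": 10.1,"az": 0},{"dx": 0.0143,"dy": 0.0408,"dz": 0.0341,"ax": -36.4,"ay": 12.7,"az": 0},{"dx": 0.0163,"dy": 0.0465,"dz": 0.0284,"ax": -43,"ay": 15.1,"az": 0},{"dx": 0.0169,"dy": 0.0483,"dz": 0.0263,"ax": -45.3,"ay": 15.8,"az": 0},{"dx": 0.0111,"dy": 0.0318,"dz": 0.0113,"ax": -45.3,"ay": 15.8,"az": 0},{"dx": 0.0044,"dy": 0.0125,"dz": -0.0063,"ax": -45.3,"ay": 15.8,"az": 0}]'

```text
time: 10.15
ee_pos: [0.5041, -0.0644, 0.1829]
tcp_rot: [0.925, -0.155, 0.059, -0.342]
wrist_force: [0.0, -0.6, 0.3]
finger_gap: 0.017
```

```bash
python3 look.py pics/v5.png 175.6
```

```text
(600, 800, 3) [-1.056708   -0.7374185  -2.58850881] [ 0.50090559 -0.06672394  0.17961394] [ 0.05  0.24  1.79 -0.78  1.53 -0.98]
```

View pics/v5.png

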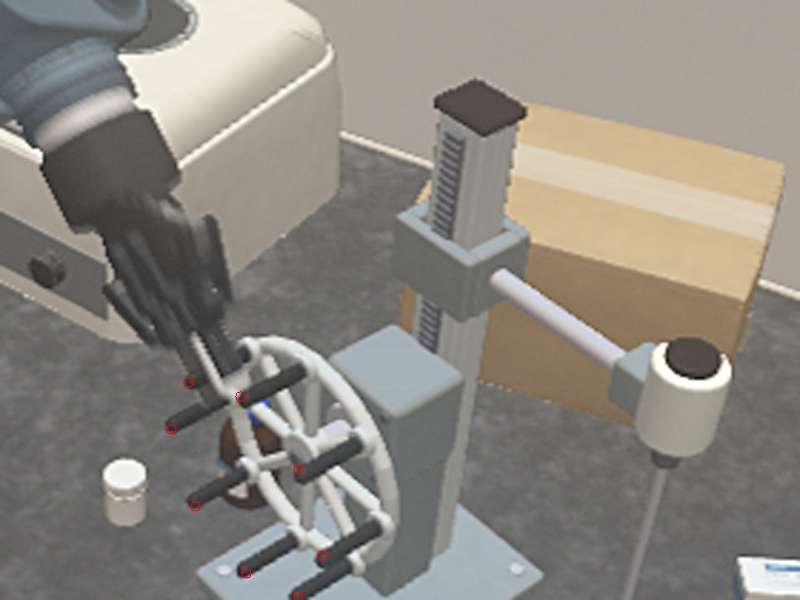

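The beaker, jar and bottle haven't moved. The wheel ran about 3° past my 175.6° prediction, with the tip at (303,475) against a predicted (299,469), because it coasted within the cage slack. I'll ease the end of each stroke.

```bash
python3 - <<'E'
from h import *
r=.018
for a in np.cumsum([2,4,5,5,5,5,5,5,4.5,3.5,2.5,1.5]): print(row(pose(-49.4,r),pose(-49.4+a,r)))
E
```

```text
{'dx': -0.0001, 'dy': -0.0004, 'dz': 0.0005, 'ax': 1.9, 'ay': -0.7, 'az': -0.0}
{'dx': -0.0004, 'dy': -0.0012, 'dz': 0.0014, 'ax': 5.7, 'ay': -2.0, 'az': 0.0}
{'dx': -0.0008, 'dy': -0.0023, 'dz': 0.0024, 'ax': 10.4, 'ay': -3.6, 'az': 0.0}
{'dx': -0.0012, 'dy': -0.0035, 'dz': 0.0033, 'ax': 15.1, 'ay': -5.3, 'az': 0.0}
{'dx': -0.0017, 'dy': -0.0048, 'dz': 0.0041, 'ax': 19.8, 'ay': -6.9, 'az': 0.0}
{'dx': -0.0022, 'dy': -0.0062, 'dz': 0.0048, 'ax': 24.5, 'ay': -8.6, 'az': 0.0}
{'dx': -0.0026, 'dy': -0.0075, 'dz': 0.0054, 'ax': 29.3, 'ay': -10.2, 'az': 0.0}
{'dx': -0.0031, 'dy': -0.009, 'dz': 0.0058, 'ax': 34.0, 'ay': -11.9, 'az': 0.0}
{'dx': -0.0036, 'dy': -0.0103, 'dz': 0.0061, 'ax': 38.2, 'ay': -13.4, 'az': -0.0}
{'dx': -0.004, 'dy': -0.0113, 'dz': 0.0062, 'ax': 41.5, 'ay': -14.5, 'az': 0.0}
{'dx': -0.0042, 'dy': -0.012, 'dz': 0.0063, 'ax': 43.9, 'ay': -15.3, 'az': 0.0}
{'dx': -0.0044, 'dy': -0.0125, 'dz': 0.0063, 'ax': 45.3, 'ay': -15.8, 'az': 0.0}
```

drive_tool --series '[{"dx": -0.0001,"dy": -0.0004,"dz": 0.0005,"ax": 1.9,"ay": -0.7,"az": 0},{"dx": -0.0004,"dy": -0.0012,"dz": 0.0014,"ax": 5.7,"ay": -2,"az": 0},{"dx": -0.0008,"dy": -0.0023,"dz": 0.0024,"ax": 10.4,"ay": -3.6,"az": 0},{"dx": -0.0012,"dy": -0.0035,"dz": 0.0033,"ax": 15.1,"ay": -5.3,"az": 0},{"dx": -0.0017,"dy": -0.0048,"dz": 0.0041,"ax": 19.8,"ay": -6.9,"az": 0},{"dx": -0.0022,"dy": -0.0062,"dz": 0.0048,"ax": 24.5,"ay": -8.6,"az": 0},{"dx": -0.0026,"dy": -0.0075,"dz": 0.0054,"ax": 29.3,"ay": -10.2,"az": 0},{"dx": -0.0031,"dy": -0.009,"dz": 0.0058,"ax": 34,"ay": -11.9,"az": 0},{"dx": -0.0036,"dy": -0.0103,"dz": 0.0061,"ax": 38.2,"ay": -13.4,"az": 0},{"dx": -0.004,"dy": -0.0113,"dz": 0.0062,"ax": 41.5,"ay": -14.5,"az": 0},{"dx": -0.0042,"dy": -0.012,"dz": 0.0063,"ax": 43.9,"ay": -15.3,"az": 0},{"dx": -0.0044,"dy": -0.0125,"dz": 0.0063,"ax": 45.3,"ay": -15.8,"az": 0}]'

```text
time: 11.4
ee_pos: [0.4996, -0.078, 0.1911]
tcp_rot: [0.705, -0.119, 0.118, -0.689]
wrist_force: [-0.2, 2.1, 1.8]
finger_gap: 0.0168
```

drive_tool --series '[{"dx": 0.0002,"dy": 0.0005,"dz": 0,"ax": -1.5,"ay": 0.5,"az": 0},{"dx": 0.0003,"dy": 0.0009,"dz": 0,"ax": -2.8,"ay": 1,"az": 0},{"dx": 0.001,"dy": 0.0028,"dz": 0.0269,"ax": -2.8,"ay": 1,"az": 0},{"dx": 0.003,"dy": 0.0085,"dz": 0.0493,"ax": -6.2,"ay": 2.2,"az": 0},{"dx": 0.006,"dy": 0.0173,"dz": 0.0474,"ax": -13.8,"ay": 4.8,"az": 0},{"dx": 0.009,"dy": 0.0257,"dz": 0.0441,"ax": -21.3,"ay": 7.5,"az": 0},{"dx": 0.0117,"dy": 0.0336,"dz": 0.0397,"ax": -28.9,"ay": 10.1,"az": 0},{"dx": 0.0143,"dy": 0.0408,"dz": 0.0341,"ax": -36.4,"ay": 12.7,"az": 0},{"dx": 0.0163,"dy": 0.0465,"dz": 0.0284,"ax": -43,"ay": 15.1,"az": 0},{"dx": 0.0169,"dy": 0.0483,"dz": 0.0263,"ax": -45.3,"ay": 15.8,"az": 0},{"dx": 0.0169,"dy": 0.0483,"dz": 0.0263,"ax": -45.3,"ay": 15.8,"az": 0}]'

```text
time: 12.5
ee_pos: [0.5149, -0.0281, 0.213]
tcp_rot: [0.925, -0.157, 0.056, -0.342]
wrist_force: [-0.0, -1.0, 0.6]
finger_gap: 0.0171
```

```bash
cat > ang.py <<'E'
from h import *; from plant import ctrl
from scipy.ndimage import map_coordinates
c=ctrl.get_calibration("scene")
def ang(img):
    g=cv2.GaussianBlur(img,(0,0),.8).max(2).astype(float)
    T=np.radians(np.arange(0,45,.25)); S=[]
    for t in T:
        v=np.array([map_coordinates(g,proj(c,pegs(*AX,YAW,t,x))[:,::-1].T,order=1) for x in np.linspace(-.022,.018,9)]).mean(0)
        S.append(np.minimum(v,120).mean())
    i=int(np.argmin(S)); return np.degrees(T[i]),S[i],np.mean(S)
if __name__=="__main__":
    print("start", ang(cv2.imread("pics/scene0.png")))
    print("now mod45",ang(ctrl.snapshot("scene")[0]), ctrl.state()["time"])
E
python3 ang.py
```

```text
start (np.float64(40.5), np.float64(73.91455783304968), np.float64(103.85677009579865))
now mod45 (np.float64(42.75), np.float64(69.8587736343047), np.float64(100.95014282070353)) 12.55
```

```bash
python3 - <<'E'
from h import *
r=.018
def show(n,p0,L):
    print(n)
    for a,r in L: print(str(row(pose(*p0),pose(a,r))).replace("'",'"')+",")
show("enter",(-49.4,.068),[(-47.4,.068),(-47.4,.045),(-47.4,r)])
show("A",(-47.4,r),[(-47.4+a,r) for a in np.cumsum([2,4,5,5,5,5,5,5,4,3,2,1])])
show("C",(-1.4,r),[(-2.4,r),(-2.4,.045),(-6,.068),(-14,.068),(-22,.068),(-30,.068),(-38,.068),(-45,.068),(-47.4,.068),(-47.4,.068),(-47.4,.045),(-47.4,r)])
E
```

```text
enter
{"dx": -0.0005, "dy": -0.0015, "dz": 0.0018, "ax": 1.9, "ay": -0.7, "az": -0.0},
{"dx": -0.0061, "dy": -0.0175, "dz": -0.0138, "ax": 1.9, "ay": -0.7, "az": -0.0},
{"dx": -0.0127, "dy": -0.0362, "dz": -0.0321, "ax": 1.9, "ay": -0.7, "az": -0.0},
A
{"dx": -0.0001, "dy": -0.0004, "dz": 0.0005, "ax": 1.9, "ay": -0.7, "az": 0.0},
{"dx": -0.0004, "dy": -0.0013, "dz": 0.0013, "ax": 5.7, "ay": -2.0, "az": 0.0},
{"dx": -0.0008, "dy": -0.0024, "dz": 0.0023, "ax": 10.4, "ay": -3.6, "az": 0.0},
{"dx": -0.0013, "dy": -0.0037, "dz": 0.0032, "ax": 15.1, "ay": -5.3, "az": 0.0},
{"dx": -0.0017, "dy": -0.005, "dz": 0.0039, "ax": 19.8, "ay": -6.9, "az": 0.0},
{"dx": -0.0022, "dy": -0.0063, "dz": 0.0046, "ax": 24.5, "ay": -8.6, "az": -0.0},
{"dx": -0.0027, "dy": -0.0077, "dz": 0.0051, "ax": 29.3, "ay": -10.2, "az": 0.0},
{"dx": -0.0032, "dy": -0.0091, "dz": 0.0055, "ax": 34.0, "ay": -11.9, "az": 0.0},
{"dx": -0.0036, "dy": -0.0103, "dz": 0.0057, "ax": 37.8, "ay": -13.2, "az": 0.0},
{"dx": -0.0039, "dy": -0.0112, "dz": 0.0058, "ax": 40.6, "ay": -14.2, "az": 0.0},
{"dx": -0.0041, "dy": -0.0118, "dz"
[... 387 characters left out ...]
.0151, "dz": 0.048, "ax": -11.9, "ay": 4.2, "az": -0.0},
{"dx": 0.0083, "dy": 0.0236, "dz": 0.0451, "ax": -19.4, "ay": 6.8, "az": -0.0},
{"dx": 0.0111, "dy": 0.0317, "dz": 0.0409, "ax": -27.0, "ay": 9.4, "az": -0.0},
{"dx": 0.0137, "dy": 0.0391, "dz": 0.0356, "ax": -34.5, "ay": 12.1, "az": -0.0},
{"dx": 0.0157, "dy": 0.045, "dz": 0.0301, "ax": -41.2, "ay": 14.4, "az": -0.0},
{"dx": 0.0164, "dy": 0.0468, "dz": 0.028, "ax": -43.4, "ay": 15.2, "az": -0.0},
{"dx": 0.0164, "dy": 0.0468, "dz": 0.028, "ax": -43.4, "ay": 15.2, "az": -0.0},
{"dx": 0.0108, "dy": 0.0309, "dz": 0.0125, "ax": -43.4, "ay": 15.2, "az": -0.0},
{"dx": 0.0042, "dy": 0.0121, "dz": -0.0058, "ax": -43.4, "ay": 15.2, "az": -0.0},
```

drive_tool --series '[{"dx": -0.0005,"dy": -0.0015,"dz": 0.0018,"ax": 1.9,"ay": -0.7,"az": 0},{"dx": -0.0061,"dy": -0.0175,"dz": -0.0138,"ax": 1.9,"ay": -0.7,"az": 0},{"dx": -0.0127,"dy": -0.0362,"dz": -0.0321,"ax": 1.9,"ay": -0.7,"az": 0},{"dx": -0.0127,"dy": -0.0362,"dz": -0.0321,"ax": 1.9,"ay": -0.7,"az": 0}]'

```text
time: 12.95
ee_pos: [0.5007, -0.068, 0.1824]
tcp_rot: [0.918, -0.159, 0.061, -0.359]
wrist_force: [-0.7, 1.1, -0.5]
finger_gap: 0.017
```

drive_tool --series '[{"dx": -0.0001,"dy": -0.0004,"dz": 0.0005,"ax": 1.9,"ay": -0.7,"az": 0},{"dx": -0.0004,"dy": -0.0013,"dz": 0.0013,"ax": 5.7,"ay": -2,"az": 0},{"dx": -0.0008,"dy": -0.0024,"dz": 0.0023,"ax": 10.4,"ay": -3.6,"az": 0},{"dx": -0.0013,"dy": -0.0037,"dz": 0.0032,"ax": 15.1,"ay": -5.3,"az": 0},{"dx": -0.0017,"dy": -0.005,"dz": 0.0039,"ax": 19.8,"ay": -6.9,"az": 0},{"dx": -0.0022,"dy": -0.0063,"dz": 0.0046,"ax": 24.5,"ay": -8.6,"az": 0},{"dx": -0.0027,"dy": -0.0077,"dz": 0.0051,"ax": 29.3,"ay": -10.2,"az": 0},{"dx": -0.0032,"dy": -0.0091,"dz": 0.0055,"ax": 34,"ay": -11.9,"az": 0},{"dx": -0.0036,"dy": -0.0103,"dz": 0.0057,"ax": 37.8,"ay": -13.2,"az": 0},{"dx": -0.0039,"dy": -0.0112,"dz": 0.0058,"ax": 40.6,"ay": -14.2,"az": 0},{"dx": -0.0041,"dy": -0.0118,"dz": 0.0058,"ax": 42.5,"ay": -14.9,"az": 0},{"dx": -0.0042,"dy": -0.0121,"dz": 0.0058,"ax": 43.4,"ay": -15.2,"az": 0}]'

```text
time: 14.15
ee_pos: [0.4995, -0.0784, 0.1912]
tcp_rot: [0.705, -0.119, 0.119, -0.689]
wrist_force: [0.7, 1.0, 1.4]
finger_gap: 0.0171
```

drive_tool --series '[{"dx": 0.0001,"dy": 0.0003,"dz": 0,"ax": -0.9,"ay": 0.3,"az": 0},{"dx": 0.0005,"dy": 0.0014,"dz": 0.027,"ax": -0.9,"ay": 0.3,"az": 0},{"dx": 0.0022,"dy": 0.0063,"dz": 0.0496,"ax": -4.3,"ay": 1.5,"az": 0},{"dx": 0.0053,"dy": 0.0151,"dz": 0.048,"ax": -11.9,"ay": 4.2,"az": 0},{"dx": 0.0083,"dy": 0.0236,"dz": 0.0451,"ax": -19.4,"ay": 6.8,"az": 0},{"dx": 0.0111,"dy": 0.0317,"dz": 0.0409,"ax": -27,"ay": 9.4,"az": 0},{"dx": 0.0137,"dy": 0.0391,"dz": 0.0356,"ax": -34.5,"ay": 12.1,"az": 0},{"dx": 0.0157,"dy": 0.045,"dz": 0.0301,"ax": -41.2,"ay": 14.4,"az": 0},{"dx": 0.0164,"dy": 0.0468,"dz": 0.028,"ax": -43.4,"ay": 15.2,"az": 0},{"dx": 0.0164,"dy": 0.0468,"dz": 0.028,"ax": -43.4,"ay": 15.2,"az": 0}]'

```text
time: 15.15
ee_pos: [0.5145, -0.0299, 0.2151]
tcp_rot: [0.919, -0.156, 0.059, -0.358]
wrist_force: [-0.2, -1.3, -0.5]
finger_gap: 0.017
```

```bash
python3 ang.py
```

```text
start (np.float64(40.5), np.float64(73.91455783304968), np.float64(103.85677009579865))
now mod45 (np.float64(43.0), np.float64(70.004254020362), np.float64(101.09171661439)) 15.2
```

The wheel is at 268° and each cycle repeats well. Two more cycles bring it to about 358°.

drive_tool --series '[{"dx": -0.0056,"dy": -0.0159,"dz": -0.0155,"ax": 0,"ay": 0,"az": 0},{"dx": -0.0122,"dy": -0.0347,"dz": -0.0338,"ax": 0,"ay": 0,"az": 0},{"dx": -0.0122,"dy": -0.0347,"dz": -0.0338,"ax": 0,"ay": 0,"az": 0}]'

```text
time: 15.5
ee_pos: [0.5007, -0.0679, 0.182]
tcp_rot: [0.918, -0.159, 0.061, -0.358]
wrist_force: [-1.4, -0.1, -0.2]
finger_gap: 0.0172
```

drive_tool --series '[{"dx": -0.0001,"dy": -0.0004,"dz": 0.0005,"ax": 1.9,"ay": -0.7,"az": 0},{"dx": -0.0004,"dy": -0.0013,"dz": 0.0013,"ax": 5.7,"ay": -2,"az": 0},{"dx": -0.0008,"dy": -0.0024,"dz": 0.0023,"ax": 10.4,"ay": -3.6,"az": 0},{"dx": -0.0013,"dy": -0.0037,"dz": 0.0032,"ax": 15.1,"ay": -5.3,"az": 0},{"dx": -0.0017,"dy": -0.005,"dz": 0.0039,"ax": 19.8,"ay": -6.9,"az": 0},{"dx": -0.0022,"dy": -0.0063,"dz": 0.0046,"ax": 24.5,"ay": -8.6,"az": 0},{"dx": -0.0027,"dy": -0.0077,"dz": 0.0051,"ax": 29.3,"ay": -10.2,"az": 0},{"dx": -0.0032,"dy": -0.0091,"dz": 0.0055,"ax": 34,"ay": -11.9,"az": 0},{"dx": -0.0036,"dy": -0.0103,"dz": 0.0057,"ax": 37.8,"ay": -13.2,"az": 0},{"dx": -0.0039,"dy": -0.0112,"dz": 0.0058,"ax": 40.6,"ay": -14.2,"az": 0},{"dx": -0.0041,"dy": -0.0118,"dz": 0.0058,"ax": 42.5,"ay": -14.9,"az": 0},{"dx": -0.0042,"dy": -0.0121,"dz": 0.0058,"ax": 43.4,"ay": -15.2,"az": 0}]'

```text
time: 16.7
ee_pos: [0.4996, -0.0784, 0.1913]
tcp_rot: [0.705, -0.119, 0.119, -0.689]
wrist_force: [1.6, 1.8, 1.6]
finger_gap: 0.0171
```

drive_tool --series '[{"dx": 0.0001,"dy": 0.0003,"dz": 0,"ax": -0.9,"ay": 0.3,"az": 0},{"dx": 0.0005,"dy": 0.0014,"dz": 0.027,"ax": -0.9,"ay": 0.3,"az": 0},{"dx": 0.0022,"dy": 0.0063,"dz": 0.0496,"ax": -4.3,"ay": 1.5,"az": 0},{"dx": 0.0053,"dy": 0.0151,"dz": 0.048,"ax": -11.9,"ay": 4.2,"az": 0},{"dx": 0.0083,"dy": 0.0236,"dz": 0.0451,"ax": -19.4,"ay": 6.8,"az": 0},{"dx": 0.0111,"dy": 0.0317,"dz": 0.0409,"ax": -27,"ay": 9.4,"az": 0},{"dx": 0.0137,"dy": 0.0391,"dz": 0.0356,"ax": -34.5,"ay": 12.1,"az": 0},{"dx": 0.0157,"dy": 0.045,"dz": 0.0301,"ax": -41.2,"ay": 14.4,"az": 0},{"dx": 0.0164,"dy": 0.0468,"dz": 0.028,"ax": -43.4,"ay": 15.2,"az": 0},{"dx": 0.0164,"dy": 0.0468,"dz": 0.028,"ax": -43.4,"ay": 15.2,"az": 0},{"dx": 0.0108,"dy": 0.0309,"dz": 0.0125,"ax": -43.4,"ay": 15.2,"az": 0},{"dx": 0.0042,"dy": 0.0121,"dz": -0.0058,"ax": -43.4,"ay": 15.2,"az": 0}]'

```text
time: 17.9
ee_pos: [0.504, -0.0664, 0.1847]
tcp_rot: [0.918, -0.155, 0.064, -0.359]
wrist_force: [-0.2, -0.5, 0.5]
finger_gap: 0.0173
```

drive_tool --series '[{"dx": -0.0001,"dy": -0.0004,"dz": 0.0005,"ax": 1.9,"ay": -0.7,"az": 0},{"dx": -0.0004,"dy": -0.0013,"dz": 0.0013,"ax": 5.7,"ay": -2,"az": 0},{"dx": -0.0008,"dy": -0.0024,"dz": 0.0023,"ax": 10.4,"ay": -3.6,"az": 0},{"dx": -0.0013,"dy": -0.0037,"dz": 0.0032,"ax": 15.1,"ay": -5.3,"az": 0},{"dx": -0.0017,"dy": -0.005,"dz": 0.0039,"ax": 19.8,"ay": -6.9,"az": 0},{"dx": -0.0022,"dy": -0.0063,"dz": 0.0046,"ax": 24.5,"ay": -8.6,"az": 0},{"dx": -0.0027,"dy": -0.0077,"dz": 0.0051,"ax": 29.3,"ay": -10.2,"az": 0},{"dx": -0.0032,"dy": -0.0091,"dz": 0.0055,"ax": 34,"ay": -11.9,"az": 0},{"dx": -0.0036,"dy": -0.0103,"dz": 0.0057,"ax": 37.8,"ay": -13.2,"az": 0},{"dx": -0.0039,"dy": -0.0112,"dz": 0.0058,"ax": 40.6,"ay": -14.2,"az": 0},{"dx": -0.0041,"dy": -0.0118,"dz": 0.0058,"ax": 42.5,"ay": -14.9,"az": 0},{"dx": -0.0042,"dy": -0.0121,"dz": 0.0058,"ax": 43.4,"ay": -15.2,"az": 0}]'

```text
time: 19.1
ee_pos: [0.4994, -0.0787, 0.1914]
tcp_rot: [0.705, -0.119, 0.12, -0.689]
wrist_force: [0.1, 2.1, 1.3]
finger_gap: 0.0172
```

drive_tool --series '[{"dx": 0.0001,"dy": 0.0003,"dz": 0,"ax": -0.9,"ay": 0.3,"az": 0},{"dx": 0.0005,"dy": 0.0014,"dz": 0.027,"ax": -0.9,"ay": 0.3,"az": 0},{"dx": 0.0022,"dy": 0.0063,"dz": 0.0496,"ax": -4.3,"ay": 1.5,"az": 0},{"dx": 0.0053,"dy": 0.0151,"dz": 0.048,"ax": -11.9,"ay": 4.2,"az": 0},{"dx": 0.0083,"dy": 0.0236,"dz": 0.0451,"ax": -19.4,"ay": 6.8,"az": 0},{"dx": 0.0111,"dy": 0.0317,"dz": 0.0409,"ax": -27,"ay": 9.4,"az": 0},{"dx": 0.0137,"dy": 0.0391,"dz": 0.0356,"ax": -34.5,"ay": 12.1,"az": 0},{"dx": 0.0157,"dy": 0.045,"dz": 0.0301,"ax": -41.2,"ay": 14.4,"az": 0},{"dx": 0.0164,"dy": 0.0468,"dz": 0.028,"ax": -43.4,"ay": 15.2,"az": 0},{"dx": 0.0164,"dy": 0.0468,"dz": 0.028,"ax": -43.4,"ay": 15.2,"az": 0}]'

```text
time: 20.1
ee_pos: [0.5145, -0.0299, 0.2152]
tcp_rot: [0.919, -0.156, 0.059, -0.358]
wrist_force: [-0.5, -0.4, 0.2]
finger_gap: 0.0173
```

```bash
python3 ang.py; python3 look.py pics/v6.png 358
```

```text
start (np.float64(40.5), np.float64(73.91455783304968), np.float64(103.85677009579865))
now mod45 (np.float64(43.25), np.float64(70.1551716832542), np.float64(101.20106828253422)) 20.15
(600, 800, 3) [-0.08662943  0.30667385 -0.37405039] [ 0.51507455 -0.03132548  0.21736706] [ 0.09  0.22  1.72 -0.73  1.61 -1.01]
```

View pics/v6.png

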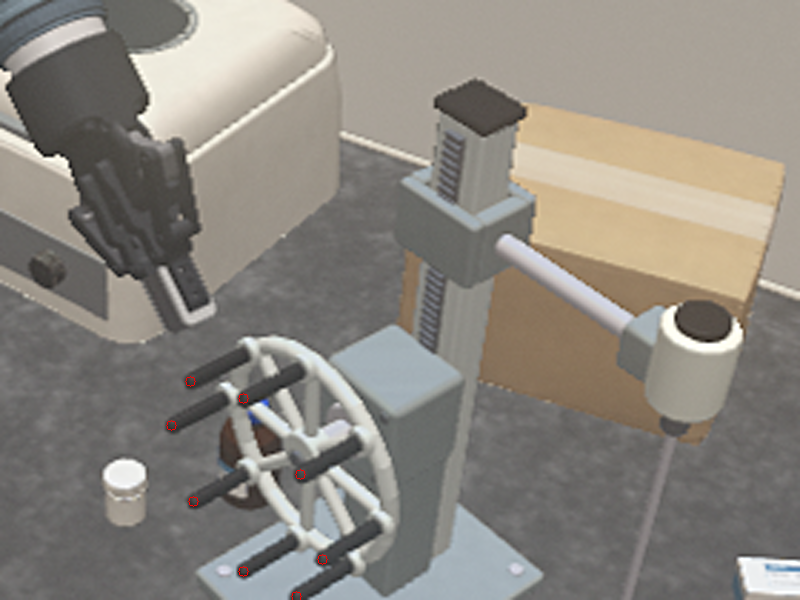

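The wheel is at 358.2°, the stirrer head has clearly risen (head top at (703,318)), and nothing else has moved. One shorter stroke takes it to about 399°. After that I'll take a fresh peg for the slow search for the stop.

```bash
python3 - <<'E'
from h import *
r=.018
def show(n,p0,L):
    print(n)
    for a,r in L: print(str(row(pose(*p0),pose(a,r))).replace("'",'"')+",")
show("A",(-47.4,r),[(-47.4+a,r) for a in np.cumsum([2,4,5,5,5,5,5,4,3,2,1.5,.5])])
show("C",(-5.4,r),[(-6.0,r),(-6,.045),(-10,.068),(-18,.068),(-26,.068),(-34,.068),(-42,.068),(-49,.068),(-51,.068),(-51,.068)])
show("in",(-51,.068),[(-51,.045),(-51,r)])
show("S",(-51,r),[(-51+1.5*i,r) for i in range(1,13)])
show("S2",(-33,r),[(-33+i,r) for i in range(1,13)])
E
```

```text
A
{"dx": -0.0001, "dy": -0.0004, "dz": 0.0005, "ax": 1.9, "ay": -0.7, "az": 0.0},
{"dx": -0.0004, "dy": -0.0013, "dz": 0.0013, "ax": 5.7, "ay": -2.0, "az": 0.0},
{"dx": -0.0008, "dy": -0.0024, "dz": 0.0023, "ax": 10.4, "ay": -3.6, "az": 0.0},
{"dx": -0.0013, "dy": -0.0037, "dz": 0.0032, "ax": 15.1, "ay": -5.3, "az": 0.0},
{"dx": -0.0017, "dy": -0.005, "dz": 0.0039, "ax": 19.8, "ay": -6.9, "az": 0.0},
{"dx": -0.0022, "dy": -0.0063, "dz": 0.0046, "ax": 24.5, "ay": -8.6, "az": -0.0},
{"dx": -0.0027, "dy": -0.0077, "dz": 0.0051, "ax": 29.3, "ay": -10.2, "az": 0.0},
{"dx": -0.0031, "dy": -0.0089, "dz": 0.0054, "ax": 33.0, "ay": -11.6, "az": -0.0},
{"dx": -0.0034, "dy": -0.0097, "dz": 0.0056, "ax": 35.9, "ay": -12.5, "az": -0.0},
{"dx": -0.0036, "dy": -0.0103, "dz": 0.0057, "ax": 37.8, "ay": -13.2, "az": 0.0},
{"dx": -0.0038, "dy": -0.0108, "dz": 0.0057, "ax": 39.2, "ay": -13.7, "az": 0.0},
{"dx": -0.0038, "dy": -0.0109, "dz": 0.0057, "ax": 39.6, "ay": -13.9, "az": 0.0},
C
{"dx": 0.0001, "dy": 0.0002, "dz": -0.0, "ax": -0.6, "ay": 0.2, "az": -0.0},
{"dx": 0.001, "dy": 0.0028, "dz": 0.0268,
[... 2077 characters left out ...]
0.001, "dz": 0.0006, "ax": 3.8, "ay": -1.3, "az": 0.0},
{"dx": -0.0004, "dy": -0.0013, "dz": 0.0008, "ax": 4.7, "ay": -1.7, "az": -0.0},
{"dx": -0.0005, "dy": -0.0015, "dz": 0.0009, "ax": 5.7, "ay": -2.0, "az": 0.0},
{"dx": -0.0006, "dy": -0.0018, "dz": 0.0011, "ax": 6.6, "ay": -2.3, "az": 0.0},
{"dx": -0.0007, "dy": -0.0021, "dz": 0.0012, "ax": 7.6, "ay": -2.6, "az": 0.0},
{"dx": -0.0008, "dy": -0.0023, "dz": 0.0013, "ax": 8.5, "ay": -3.0, "az": -0.0},
{"dx": -0.0009, "dy": -0.0026, "dz": 0.0015, "ax": 9.4, "ay": -3.3, "az": -0.0},
{"dx": -0.001, "dy": -0.0029, "dz": 0.0016, "ax": 10.4, "ay": -3.6, "az": -0.0},
{"dx": -0.0011, "dy": -0.0032, "dz": 0.0017, "ax": 11.3, "ay": -4.0, "az": 0.0},
```

drive_tool --series '[{"dx": -0.0056,"dy": -0.0159,"dz": -0.0155,"ax": 0,"ay": 0,"az": 0},{"dx": -0.0122,"dy": -0.0347,"dz": -0.0338,"ax": 0,"ay": 0,"az": 0},{"dx": -0.0122,"dy": -0.0347,"dz": -0.0338,"ax": 0,"ay": 0,"az": 0}]'

```text
time: 20.5
ee_pos: [0.5006, -0.0679, 0.182]
tcp_rot: [0.918, -0.159, 0.061, -0.358]
wrist_force: [0.0, 0.4, 0.0]
finger_gap: 0.0171
```

drive_tool --series '[{"dx": -0.0001,"dy": -0.0004,"dz": 0.0005,"ax": 1.9,"ay": -0.7,"az": 0},{"dx": -0.0004,"dy": -0.0013,"dz": 0.0013,"ax": 5.7,"ay": -2,"az": 0},{"dx": -0.0008,"dy": -0.0024,"dz": 0.0023,"ax": 10.4,"ay": -3.6,"az": 0},{"dx": -0.0013,"dy": -0.0037,"dz": 0.0032,"ax": 15.1,"ay": -5.3,"az": 0},{"dx": -0.0017,"dy": -0.005,"dz": 0.0039,"ax": 19.8,"ay": -6.9,"az": 0},{"dx": -0.0022,"dy": -0.0063,"dz": 0.0046,"ax": 24.5,"ay": -8.6,"az": 0},{"dx": -0.0027,"dy": -0.0077,"dz": 0.0051,"ax": 29.3,"ay": -10.2,"az": 0},{"dx": -0.0031,"dy": -0.0089,"dz": 0.0054,"ax": 33,"ay": -11.6,"az": 0},{"dx": -0.0034,"dy": -0.0097,"dz": 0.0056,"ax": 35.9,"ay": -12.5,"az": 0},{"dx": -0.0036,"dy": -0.0103,"dz": 0.0057,"ax": 37.8,"ay": -13.2,"az": 0},{"dx": -0.0038,"dy": -0.0108,"dz": 0.0057,"ax": 39.2,"ay": -13.7,"az": 0},{"dx": -0.0038,"dy": -0.0109,"dz": 0.0057,"ax": 39.6,"ay": -13.9,"az": 0}]'

```text
time: 21.7
ee_pos: [0.4998, -0.077, 0.1905]
tcp_rot: [0.729, -0.123, 0.115, -0.664]
wrist_force: [1.5, 2.6, 1.0]
finger_gap: 0.0172
```

drive_tool --series '[{"dx": 0.0001,"dy": 0.0002,"dz": 0,"ax": -0.6,"ay": 0.2,"az": 0},{"dx": 0.001,"dy": 0.0028,"dz": 0.0268,"ax": -0.6,"ay": 0.2,"az": 0},{"dx": 0.0033,"dy": 0.0095,"dz": 0.049,"ax": -4.3,"ay": 1.5,"az": 0},{"dx": 0.0064,"dy": 0.0182,"dz": 0.0468,"ax": -11.9,"ay": 4.2,"az": 0},{"dx": 0.0093,"dy": 0.0265,"dz": 0.0432,"ax": -19.4,"ay": 6.8,"az": 0},{"dx": 0.012,"dy": 0.0343,"dz": 0.0385,"ax": -27,"ay": 9.4,"az": 0},{"dx": 0.0145,"dy": 0.0414,"dz": 0.0326,"ax": -34.5,"ay": 12.1,"az": 0},{"dx": 0.0164,"dy": 0.0468,"dz": 0.0267,"ax": -41.2,"ay": 14.4,"az": 0},{"dx": 0.0169,"dy": 0.0483,"dz": 0.0249,"ax": -43,"ay": 15.1,"az": 0},{"dx": 0.0169,"dy": 0.0483,"dz": 0.0249,"ax": -43,"ay": 15.1,"az": 0}]'

```text
time: 22.7
ee_pos: [0.5152, -0.0275, 0.2117]
tcp_rot: [0.929, -0.158, 0.054, -0.329]
wrist_force: [-0.0, 0.1, -0.3]
finger_gap: 0.0174
```

```bash
python3 ang.py
```

```text
start (np.float64(40.5), np.float64(73.91455783304968), np.float64(103.85677009579865))
now mod45 (np.float64(38.75), np.float64(69.63050826800935), np.float64(101.30731344536196)) 22.75
```

The wheel is at 398.8°, just short of the stop range. I'll enter on the next peg and search slowly.

drive_tool --series '[{"dx": -0.0059,"dy": -0.0169,"dz": -0.0145,"ax": 0,"ay": 0,"az": 0},{"dx": -0.0128,"dy": -0.0367,"dz": -0.0315,"ax": 0,"ay": 0,"az": 0},{"dx": -0.0128,"dy": -0.0367,"dz": -0.0315,"ax": 0,"ay": 0,"az": 0}]'

```text
time: 23.05
ee_pos: [0.501, -0.0672, 0.1814]
tcp_rot: [0.929, -0.16, 0.056, -0.329]
wrist_force: [-0.7, -0.1, -0.6]
finger_gap: 0.0174
```

drive_tool --series '[{"dx": -0.0001,"dy": -0.0003,"dz": 0.0004,"ax": 1.4,"ay": -0.5,"az": 0},{"dx": -0.0002,"dy": -0.0006,"dz": 0.0007,"ax": 2.8,"ay": -1,"az": 0},{"dx": -0.0003,"dy": -0.0009,"dz": 0.0011,"ax": 4.2,"ay": -1.5,"az": 0},{"dx": -0.0004,"dy": -0.0012,"dz": 0.0014,"ax": 5.7,"ay": -2,"az": 0}]'

```text
time: 23.45
ee_pos: [0.5032, -0.0659, 0.1841]
tcp_rot: [0.91, -0.154, 0.065, -0.379]
wrist_force: [0.5, 1.6, -1.9]
finger_gap: 0.0167
```

```bash
cat > f.py <<'E'
from h import *; from plant import ctrl; import sys
a=float(sys.argv[1]); s=ctrl.state(); t=pose(a,.018)
tt=-np.cos(np.radians(a))*YW-np.sin(np.radians(a))*ZW
print("t",s["time"],"tangential F",(s["wrist_force"]@tt).round(2),"moment x",(s["moment"]@XW).round(2),"tang lag mm",((s["ee_pos"]-t[0])@tt*1e3).round(2), "rot lag",((R.from_quat(s['tcp_rot'])*t[1].inv()).as_rotvec(degrees=True)@XW).round(2))
E
python3 f.py -45
```

```text
t 23.45 tangential F -2.58 moment x 0.66 tang lag mm 0.51 rot lag 0.26
```

drive_tool --series '[{"dx": -0.0001,"dy": -0.0002,"dz": 0.0002,"ax": 0.9,"ay": -0.3,"az": 0},{"dx": -0.0002,"dy": -0.0004,"dz": 0.0004,"ax": 1.9,"ay": -0.7,"az": 0},{"dx": -0.0002,"dy": -0.0007,"dz": 0.0007,"ax": 2.8,"ay": -1,"az": 0},{"dx": -0.0003,"dy": -0.0009,"dz": 0.0009,"ax": 3.8,"ay": -1.3,"az": 0}]'

```text
time: 23.85
ee_pos: [0.5022, -0.0669, 0.1841]
tcp_rot: [0.896, -0.153, 0.07, -0.41]
wrist_force: [-0.1, 1.4, -0.7]
finger_gap: 0.0167
```

```bash
python3 f.py -41
```

```text
t 23.85 tangential F -1.47 moment x 0.62 tang lag mm 0.18 rot lag 0.17
```

drive_tool --series '[{"dx": -0.0001,"dy": -0.0002,"dz": 0.0002,"ax": 0.9,"ay": -0.3,"az": 0},{"dx": -0.0002,"dy": -0.0005,"dz": 0.0004,"ax": 1.9,"ay": -0.7,"az": 0},{"dx": -0.0002,"dy": -0.0007,"dz": 0.0006,"ax": 2.8,"ay": -1,"az": 0},{"dx": -0.0003,"dy": -0.0009,"dz": 0.0008,"ax": 3.8,"ay": -1.3,"az": 0}]'

```text
time: 24.25
ee_pos: [0.5016, -0.068, 0.1847]
tcp_rot: [0.881, -0.151, 0.074, -0.441]
wrist_force: [1.7, 1.4, -1.6]
finger_gap: 0.0172
```

```bash
python3 f.py -37
```

```text
t 24.25 tangential F -2.43 moment x 0.63 tang lag mm 0.21 rot lag 0.17
```

-37 → -33.

drive_tool --series '[{"dx": -0.0001,"dy": -0.0002,"dz": 0.0002,"ax": 0.9,"ay": -0.3,"az": 0},{"dx": -0.0002,"dy": -0.0005,"dz": 0.0004,"ax": 1.9,"ay": -0.7,"az": 0},{"dx": -0.0003,"dy": -0.0007,"dz": 0.0005,"ax": 2.8,"ay": -1,"az": 0},{"dx": -0.0003,"dy": -0.001,"dz": 0.0007,"ax": 3.8,"ay": -1.3,"az": 0}]'

```text
time: 24.65
ee_pos: [0.5012, -0.069, 0.1854]
tcp_rot: [0.865, -0.148, 0.079, -0.472]
wrist_force: [1.2, 1.0, -1.3]
finger_gap: 0.0171
```

```bash
python3 f.py -33
```

```text
t 24.65 tangential F -1.78 moment x 0.59 tang lag mm 0.2 rot lag 0.18
```

-33 → -29.

drive_tool --series '[{"dx": -0.0001,"dy": -0.0003,"dz": 0.0002,"ax": 0.9,"ay": -0.3,"az": 0},{"dx": -0.0002,"dy": -0.0005,"dz": 0.0003,"ax": 1.9,"ay": -0.7,"az": 0},{"dx": -0.0003,"dy": -0.0008,"dz": 0.0005,"ax": 2.8,"ay": -1,"az": 0},{"dx": -0.0004,"dy": -0.001,"dz": 0.0006,"ax": 3.8,"ay": -1.3,"az": 0}]'

```text
time: 25.05
ee_pos: [0.5008, -0.07, 0.1859]
tcp_rot: [0.848, -0.145, 0.084, -0.502]
wrist_force: [1.3, 0.6, -2.5]
finger_gap: 0.0171
```

```bash
python3 f.py -29
```

```text
t 25.05 tangential F -2.08 moment x 0.45 tang lag mm 0.15 rot lag 0.2
```

-29 → -25.

drive_tool --series '[{"dx": -0.0001,"dy": -0.0003,"dz": 0.0001,"ax": 0.9,"ay": -0.3,"az": 0},{"dx": -0.0002,"dy": -0.0005,"dz": 0.0003,"ax": 1.9,"ay": -0.7,"az": 0},{"dx": -0.0003,"dy": -0.0008,"dz": 0.0004,"ax": 2.8,"ay": -1,"az": 0},{"dx": -0.0004,"dy": -0.0011,"dz": 0.0006,"ax": 3.8,"ay": -1.3,"az": 0}]'

```text
time: 25.45
ee_pos: [0.5014, -0.0684, 0.1846]
tcp_rot: [0.828, -0.141, 0.09, -0.535]
wrist_force: [8.9, 12.7, -11.8]
finger_gap: 0.0172
```

```bash
python3 f.py -25; python3 ang.py
```

```text
t 25.45 tangential F -18.55 moment x 2.95 tang lag mm -3.23 rot lag 0.66
start (np.float64(40.5), np.float64(73.91455783304968), np.float64(103.85677009579865))
now mod45 (np.float64(16.0), np.float64(72.23464101560808), np.float64(101.0051895066747)) 25.5
```

The tangential force rose from 2 N to 18.5 N with the tool held back 3 mm, and the wheel sits at about 421° (7.35 rad). That is the top stop. I'll back off to the peg's centre and withdraw.

drive_tool --series '[{"dx": 0.0001,"dy": 0.0004,"dz": -0.0002,"ax": -1.3,"ay": 0.4,"az": 0},{"dx": 0.0003,"dy": 0.0008,"dz": -0.0004,"ax": -2.5,"ay": 0.9,"az": 0},{"dx": 0.0004,"dy": 0.0011,"dz": -0.0006,"ax": -3.8,"ay": 1.3,"az": 0},{"dx": 0.0004,"dy": 0.0011,"dz": -0.0006,"ax": -3.8,"ay": 1.3,"az": 0},{"dx": 0.0004,"dy": 0.0011,"dz": -0.0006,"ax": -3.8,"ay": 1.3,"az": 0}]'

```text
time: 26.0
ee_pos: [0.5011, -0.0702, 0.1864]
tcp_rot: [0.849, -0.145, 0.084, -0.501]
wrist_force: [-0.3, 0.7, 0.2]
finger_gap: 0.017
```

```bash
python3 f.py -29; python3 ang.py
```

```text
t 26.0 tangential F -0.37 moment x 0.27 tang lag mm 0.43 rot lag 0.11
start (np.float64(40.5), np.float64(73.91455783304968), np.float64(103.85677009579865))
now mod45 (np.float64(16.0), np.float64(72.3484941295853), np.float64(101.1938599934139)) 26.05
```

drive_tool --series '[{"dx": 0.0016,"dy": 0.0046,"dz": 0.0087,"ax": 0,"ay": 0,"az": 0},{"dx": 0.0048,"dy": 0.0137,"dz": 0.0262,"ax": 0,"ay": 0,"az": 0},{"dx": 0.0096,"dy": 0.0275,"dz": 0.0525,"ax": 0,"ay": 0,"az": 0},{"dx": 0.0144,"dy": 0.0412,"dz": 0.0787,"ax": 0,"ay": 0,"az": 0},{"dx": 0.0192,"dy": 0.055,"dz": 0.105,"ax": 0,"ay": 0,"az": 0},{"dx": 0.0192,"dy": 0.055,"dz": 0.105,"ax": 0,"ay": 0,"az": 0},{"dx": 0.0192,"dy": 0.055,"dz": 0.105,"ax": 0,"ay": 0,"az": 0}]'

```text
time: 26.75
ee_pos: [0.5205, -0.0148, 0.2919]
tcp_rot: [0.849, -0.145, 0.085, -0.502]
wrist_force: [-0.0, -0.8, -0.1]
finger_gap: 0.0169
```

```bash
python3 ang.py; python3 - <<'E'
from h import *; from plant import ctrl
c=ctrl.get_calibration("scene"); a,d=ctrl.snapshot("scene"); Ci=np.linalg.inv(c["camera_from_world"])
cv2.imwrite("pics/end.png",a)
b=cv2.imread("pics/scene0.png")
for n,(x,y) in dict(petri=(387,422),jar=(284,302),beaker=(451,375),bottle=(326,290)).items():
    print(n,"mean pix diff",np.abs(a[y-12:y+12,x-15:x+15].astype(int)-b[y-12:y+12,x-15:x+15]).mean().round(1))
s=ctrl.state();print(s["time"],s["wrist_force"].round(2),s["joint_vel"].round(3))
E
```

```text
start (np.float64(40.5), np.float64(73.91455783304968), np.float64(103.85677009579865))
now mod45 (np.float64(16.0), np.float64(72.98005332427486), np.float64(102.66705220863328)) 26.8
petri mean pix diff 0.3
jar mean pix diff 1.0
beaker mean pix diff 4.6
bottle mean pix diff 37.8
26.85 [0.47 0.45 0.35] [-0.005  0.006  0.012 -0.002  0.003 -0.001]
```

View pics/end.png

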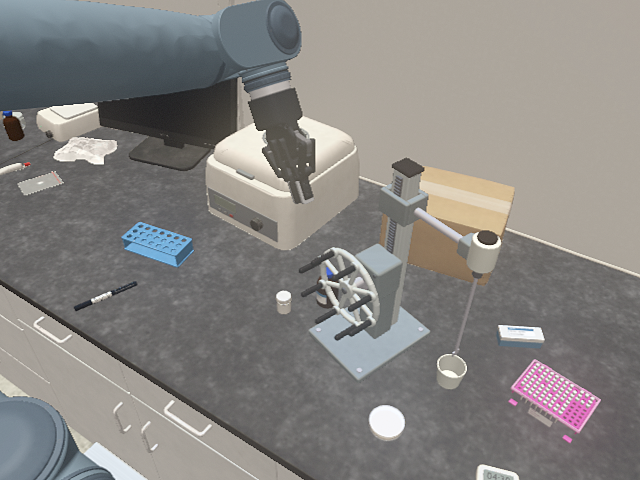

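The picture shows the paddle at (456,352), above the beaker rim. The beaker (451,372), jar (284,302), dish (387,422) and bottle are where they were, and the gripper is clear of the stand.

```bash
python3 -c "
from plant import ctrl
print(ctrl.hand_in())"
```

```text
the job is handed in; nothing more can be done
None
```

I wound the wheel clockwise from about 0.71 rad to about 7.35 rad (421°), where it came up solid against the top stop. I took the pegs one after another between part-closed fingers, then let go and handed the job in at about 27 s.

- **Stop:** the force along the turn jumped from about 2 N to 18.5 N, with the tool held back 3 mm. I backed off to almost no load and withdrew. The wheel read the same angle loaded, unloaded and after withdrawal, to 0.25°. I did not push a second time.
- **Scene:** in the last picture the paddle is above the beaker rim. The dish, jar and beaker are unmoved. The bottle also looks in place, but the wheel partly hides it, so its pixel comparison told me nothing.
- **Disagreements:** the reported tool point was about 32 mm beyond the fingertips seen in all three cameras, so I used the cameras. On some strokes the wheel coasted 2–3° within the finger slack, so I slowed the ends of the later strokes.

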